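# Fetch the spectacle frame from behind the polish jars

### The arm

A 7-joint arm with a two-finger parallel gripper is mounted at the origin on the work surface. World frame = base frame: x ahead of the robot, y to its left, z up, the work surface at z = 0. Lengths are in m, angles in rad, forces in N, time in s.
With the tool pointing down it reaches from about 0.425 to 1.025 m from the base axis. Payload 9.4 kg.
Tool frame: the origin (TCP) lies on the centre line of the jaws, within the pads' length; the fingertips stand 25 mm ahead of it and the grasp point (between the pads) lies 6 mm ahead of it (ctrl.tips_ahead is the distance from the TCP to the fingertips, in m); z points along the fingers, x is the direction in which the jaws open and shut, and the axes are right-handed (so a half turn about z gives the same grasp; the last joint's range is limited). The gripper opens to 85 mm and grips with 20 to 120 N. Pads are 22 mm wide; open, the fingers measure 114 mm over their backs; the gripper's body (76 mm by 85 mm) begins 54 mm behind the grasp point. The pads swing forward as they close: fully open they stand 13 mm farther back than shut.
Start: joints at [-1.401, 0.599, -0.003, 1.599, 0.002, 0.943, -0.08], TCP at [0.177, 0.703, 0.256] pointing down, gripper open.
Joint ranges: [-2.57, 2.57], [-0.35, 1.97], [-1.29, 1.29], [0.11, 2.56], [-1.05, 4.19], [0.11, 1.86], [-2.63, 2.63]. Speed limits (rad/s): [2.22, 2.22, 3.01, 3.01, 3.14, 3.14, 3.14].

### API

Orientations are given as a rotation vector (axis times angle).
In Python, from cell import ctrl gives the robot as it stands.
- The arm moves only by the tool move_arm, never from a script. Its argument "motion" is one flat list of numbers, 5 for each row, row after row: the shift along the tool's x, y, z scaled (see below), then the turn about the tool's z scaled (see below), then the opening, from 0 (shut) to 1 (fully open). In form: [dx, dy, dz, spin, fingers, dx, dy, dz, spin, fingers, ...]. A call has 1 to 10 rows; each row is the pose to reach, as a shift and turn from the pose commanded when the call began, along the tool's axes at that moment, turning the shorter way round; what a row does not reach only later rows make up. The controller multiplies each number of a shift by 100 cm and each number of a turn by 360 degrees. A row lasts 1/8 s, in which the tool goes at most 62.5 mm and 10.7 degrees, less where a joint would pass 70% of its speed; a pose out of reach is approached as far as the arm can. A call with a number of a shift or a turn outside -1 to 1 is refused whole. A call with a gripper value outside its range is refused whole. The fingers move at their own pace and stop on an object; the grip force is fixed at half the most. Time passes only in rows, so rows that repeat a pose let the fingers close. It gives the time, the measured TCP pose, the force and the opening at its end, in the units of the state.
- ctrl.observe(): the state, without advancing time (a new reading comes with each control period).
- ctrl.read_camera(name): name is "side" or "top" or "wrist"; returns the picture (400x640x3 uint8, red, green, blue); there is no depth.
- ctrl.calibration(name): a dict with "intrinsics" (3x3 intrinsics, pixels), "eye" and "attitude" of the camera in the world; the wrist camera has in their place "tool_from_camera" (4x4, takes a point from camera to tool coordinates, whose origin is the TCP and whose axes are the tool frame's). Camera axes: x right, y up, looking along -z (the intrinsics and any distortion apply to the point x, -y, -z); pixel columns grow to the right and rows downward; lengths in m; the calibration is good to about 2 mm. The wrist camera is an equidistant fisheye: a pixel r from the principal point sees the ray r / f radians off the axis. A picture is of the moment at which its call begins: read the wrist's pose just before it. calibration takes no time and is no camera call.
- ctrl.job_done(): hands the job in, once; it reports no verdict.
Trained networks look in the newest picture that a camera, given by its name, has taken for a name from the list of things; names that differ only in an ending like _2 or _b are one class to them, and where a whole thing is asked for, a point or a joint stands for the part that bears it (a point fixed in the world has none). Each returns a list of dicts, best first, with "score" (0 to 1); they miss things now and then, are a little off and sometimes report something else, mostly with a low value. They report only what shows in the picture. A call takes as long as a camera call. They do not tell look-alikes from the thing itself.
- ctrl.outline_of(camera, target): "region" (400x640 bool, what is visible of it).
- ctrl.place_of(camera, target): "point" ([x, y, z] in m, in the coordinates of the camera as it stood for that picture, good to about 4 mm: a listed point, or the origin of a listed thing).
The state is a dict: "time": time; "joints": joint angles; "qvel": joint speeds; "joint_torque": joint torques, N m; "ee_pos": TCP position; "tcp_rot": TCP orientation; "force": force on the tool from outside, world axes, zero at the start; "torque": the same for the moment, N m; "grip_width": opening from 0.0 (shut) to 1.0 (fully open).
Only numpy, scipy, OpenCV 4.12 (cv2) and the standard library are available. Lean on these libraries where they do the work, as an engineer would, in place of code of your own. Each camera call takes 0.05 s, during which the arm holds its last target.

### The job

Three jars of polish stand around the tortoiseshell spectacle frame front on the wooden storage board: first move all three aside onto the grey mat, leaving the frame front where it is. Then lay the frame front flat, centred and lined up (either way round), on the aluminium work rest with the two green pads, while the jars wait on the mat. Finally put each jar back standing on the disc of its own colour; keep the jars upright and the frame front level throughout, and leave the red-handled pliers alone.

Things in the scene. Friction and masses are not known exactly. Their poses are not given: they have to be found in the camera images.
- frame: loose brown and amber spectacle frame front, flat, 43 mm along x, 152 along y, 7 thick, 0.03 kg. Origin: underside of the bridge's middle; z up. Bridge: straight bar 13 mm wide along x, free for 18 mm either side along y: grasp it there, closing along x. Starts on two cork pads (46 x 42 mm, 20 mm high, centred at y = -49 and +49 mm), underside 26 mm above the bench; the board between the pads is 6 mm high.
- jar_red: loose upright jar of polish: white cylinder 48 mm in diameter with red band and red lid (also 48 mm), 96 mm high, about 0.16 kg. Origin: centre of its underside; z up. Starts on the red disc, underside 9 mm above the bench, its centre 52 mm from the frame front's middle measured along the frame front's x: it blocks a gripper coming down on the bridge.
- jar_yellow: loose upright jar of polish: white cylinder 48 mm in diameter with yellow band and yellow lid (also 48 mm), 96 mm high, about 0.16 kg. Origin: centre of its underside; z up. Starts on the yellow disc, underside 9 mm above the bench, its centre 52 mm from the frame front's middle measured along the frame front's x: it blocks a gripper coming down on the bridge.
- jar_blue: loose upright jar of polish: white cylinder 48 mm in diameter with blue band and blue lid (also 48 mm), 96 mm high, about 0.16 kg. Origin: centre of its underside; z up. Starts on the blue disc, underside 9 mm above the bench, its centre 52 mm from the frame front's middle measured along the frame front's x: it blocks a gripper coming down on the bridge.
- home_red: home of the red jar: fixed red disc, 64 mm in diameter, 3 mm thick, on the light wooden board (190 x 180 x 6 mm). Origin: centre of its underside; its top is 9 mm above the bench. x as the board's, at the start within 0.06 rad of the frame front's x. Two discs lie 80 mm apart on the robot's side of the frame front, one on the far side; which colour is where differs.
- home_yellow: home of the yellow jar: fixed yellow disc, 64 mm in diameter, 3 mm thick, on the light wooden board (190 x 180 x 6 mm). Origin: centre of its underside; its top is 9 mm above the bench. x as the board's, at the start within 0.06 rad of the frame front's x. Two discs lie 80 mm apart on the robot's side of the frame front, one on the far side; which colour is where differs.
- home_blue: home of the blue jar: fixed blue disc, 64 mm in diameter, 3 mm thick, on the light wooden board (190 x 180 x 6 mm). Origin: centre of its underside; its top is 9 mm above the bench. x as the board's, at the start within 0.06 rad of the frame front's x. Two discs lie 80 mm apart on the robot's side of the frame front, one on the far side; which colour is where differs.
- mat: fixed grey mat, the side area, 250 mm along its x, 120 mm along its y, 4 mm thick, flat on the bench to the left or right of the board. Origin: centre of its underside. It has room for the three jars in a row along x, 80 mm apart.
- rest: fixed work rest, on the other side of the board from the mat: aluminium plate 60 mm along x, 160 mm along y, 6 mm thick, with two green pads (46 x 42 mm, 20 mm high, centred at y = -49 and +49 mm); pad tops 26 mm above the bench. Origin: centre of the plate's underside, on the bench. The frame front belongs with its origin above this origin and its y along this y, either way round.
- pliers: loose pliers with red handles, 135 mm long, 60 mm wide, 14 mm high, lying on the far side of the bench: not to be disturbed. Origin: under the pivot, on the bench; x points to the jaws.
Not all that is in view belongs to the job. Leave any black or pink look-alike of the jar_yellow alone. Of the things that look like the frame, the smaller one is meant.

How it is judged:
By the outcome, as a careful person would: the job done as asked, in the order asked, and still so for the second after the job is handed in, with the robot touching nothing.
It also fails if it takes over 138 s, if anything falls off the work surface, if the arm or the gripper's body presses on something with over 40 N, if the wrist force passes 120 N, or if a joint passes its speed limit or range.

## Working session

There is one attempt and no reset: what is moved stays moved. The work goes in short steps, Python scripts to look and compute and a tool call to move; the robot and the scene stay as the last step left them, time stands still between calls to the robot, and variables do not carry over. Pictures are saved under pics/ and viewed, and the job is handed in when it is done.

Besides the shell and the picture viewer there is one more tool, called after "Call:" by a JSON object that holds its "api" and its "payload". move_arm: Moves the arm, as the interface text tells. Its arguments: {"type":"object","properties":{"motion":{"type":"array","items":{"type":"number"}}},"required":["motion"]}

```bash
mkdir -p pics; ls
python3 - <<'E'
from cell import ctrl
import cv2,numpy as np
print(ctrl.observe())
for c in ['top','side','wrist']:
    im=ctrl.read_camera(c); cv2.imwrite(f'pics/{c}0.png',im[:,:,::-1])
    print(c,ctrl.calibration(c))
E
```

```text
pics
{'time': 0.0, 'joints': array([-1.40071571,  0.60012106, -0.00255928,  1.60015269,  0.001797  ,
        0.94291281, -0.07978844]), 'qvel': array([ 0.00044667, -0.00028423,  0.00074741,  0.00096737, -0.00205867,
       -0.0002676 , -0.00148464]), 'joint_torque': array([-4.37951330e-04, -7.76464891e+01,  1.56508058e+00, -2.58012038e+01,
        1.23871485e-02,  9.07774258e-03, -7.43835074e-06]), 'ee_pos': array([0.17699923, 0.70259774, 0.25541149]), 'tcp_rot': array([ 2.47702976e+00,  1.93057906e+00, -1.83482460e-03]), 'force': array([1.67273265, 0.44105464, 0.02207004]), 'torque': array([-0.05254964,  0.00807816, -0.00338896]), 'grip_width': 0.9963666219637336}
top {'intrinsics': array([[403.65822421,   0.        , 318.95051821],
       [  0.        , 403.65822421, 200.27780462],
       [  0.        ,   0.        ,   1.        ]]), 'eye': array([0.44897687, 0.02027466, 0.85787109]), 'attitude': array([ 0.05385362, -0.07323396, -1.59005141])}
side {'intrinsics': array([[386.89434705,   0.        , 319.37077965],
       [  0.        , 386.89434705, 188.4235004 ],
       [  0.        ,   0.        ,   1.        ]]), 'eye': array([0.38647361, 0.66094088, 0.68346806]), 'attitude': array([ 0.09332425, -1.17845959, -2.70400508])}
wrist {'intrinsics': array([[309.70691629,   0.        , 316.64087662],
       [  0.        , 309.70691629, 199.58373868],
       [  0.        ,   0.        ,   1.        ]]), 'tool_from_camera': array([[ 9.99999724e-01, -7.37734206e-04,  9.19600568e-05,
         4.53644232e-05],
       [-6.71183109e-04, -9.49064951e-01, -3.15079780e-01,
        -8.03764645e-02],
       [ 3.19721198e-04,  3.15079632e-01, -9.49065184e-01,
        -1.17068794e-01],
       [ 0.00000000e+00,  0.00000000e+00,  0.00000000e+00,
         1.00000000e+00]])}
```

View pics/top0.png

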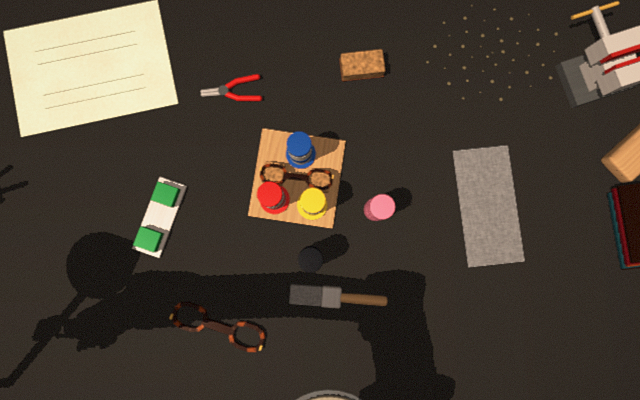

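View pics/side0.png

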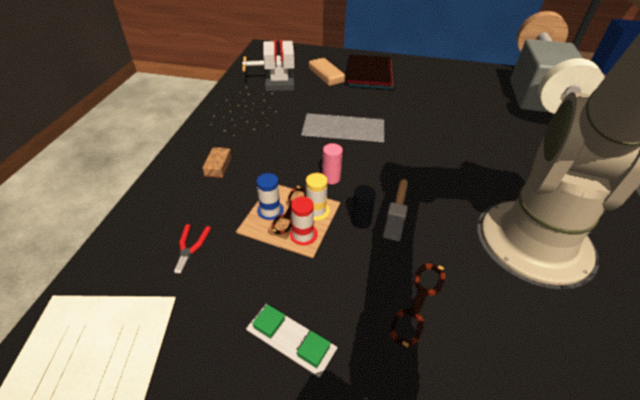

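View pics/wrist0.png

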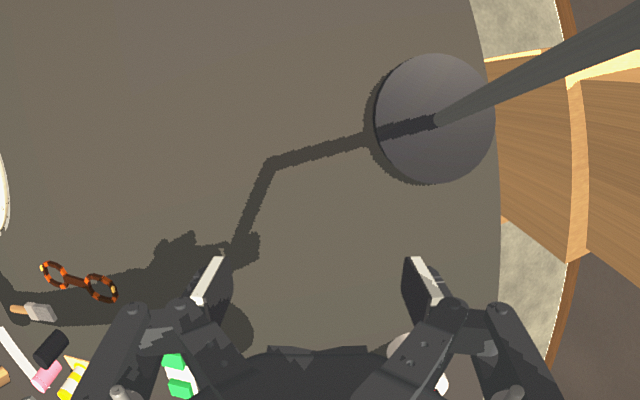

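The top view shows the board at about (297,178): blue jar on the far side (300,150), red (272,197) and yellow (312,203) on the robot's side. The frame is at (297,175), the mat at (488,206) and the rest at (160,217). The pink and black jars and the large frame at (218,325) are look-alikes.

```bash
cat > h.py <<'E'
from cell import ctrl
import cv2,numpy as np
from scipy.spatial.transform import Rotation as R
def cam(c, obs=None):
    k=ctrl.calibration(c)
    if c=='wrist':
        o=obs or ctrl.observe(); T=np.eye(4);T[:3,:3]=R.from_rotvec(o['tcp_rot']).as_matrix();T[:3,3]=o['ee_pos']
        M=T@k['tool_from_camera']; return k['intrinsics'],M[:3,3],M[:3,:3]
    return k['intrinsics'],k['eye'],R.from_rotvec(k['attitude']).as_matrix()
def rays(c,px,obs=None):
    K,e,A=cam(c,obs); px=np.atleast_2d(px).astype(float)
    x=(px[:,0]-K[0,2])/K[0,0]; y=(px[:,1]-K[1,2])/K[1,1]
    if c=='wrist':
        r=np.hypot(x,y); s=np.where(r>1e-9,np.sin(r)/np.maximum(r,1e-9),1)
        d=np.c_[x*s,-y*s,-np.cos(r)]
    else: d=np.c_[x,-y,-np.ones_like(x)]
    return e,d@A.T
def onplane(c,px,z,obs=None):
    e,d=rays(c,px,obs); return e+d*((z-e[2])/d[:,2])[:,None]
def proj(c,P,obs=None):
    K,e,A=cam(c,obs); q=(np.atleast_2d(P)-e)@A
    x,y,z=q[:,0],-q[:,1],-q[:,2]
    if c=='wrist':
        r=np.hypot(x,y);t=np.arctan2(r,z); f=t/np.maximum(r,1e-9); u=np.c_[x*f,y*f]
    else: u=np.c_[x/z,y/z]
    return u*[K[0,0],K[1,1]]+[K[0,2],K[1,2]]
def toworld(c,p,obs=None):
    K,e,A=cam(c,obs); return e+A@np.asarray(p)
E
python3 - <<'E'
from h import *
for c in ['top','side']:
    im=ctrl.read_camera(c)
    for n in ['frame','jar_red','jar_yellow','jar_blue','home_red','home_yellow','home_blue','mat','rest','pliers']:
        for d in ctrl.place_of(c,n)[:3]:
            print(c,n,round(d['score'],2),toworld(c,d['point']).round(3))
im=ctrl.read_camera('top')
cv2.imwrite('pics/topz.png',cv2.resize(im[110:270,120:540,::-1],None,fx=1.9,fy=1.9,interpolation=cv2.INTER_CUBIC))
print(ctrl.observe()['time'])
E
```

```text
top frame 0.67 [0.564 0.056 0.024]
top frame 0.6 [0.261 0.226 0.   ]
top jar_red 0.83 [0.523 0.103 0.013]
top jar_yellow 0.87 [ 0.499 -0.105 -0.002]
top jar_yellow 0.75 [ 0.402  0.028 -0.001]
top jar_yellow 0.59 [0.508 0.024 0.015]
top jar_blue 0.98 [0.622 0.048 0.007]
top home_red 0.7 [0.523 0.098 0.005]
top home_red 0.65 [0.565 0.055 0.024]
top home_blue 0.61 [0.615 0.048 0.009]
top mat 0.81 [ 0.501 -0.353  0.002]
top mat 0.72 [0.566 0.054 0.025]
top rest 0.55 [0.485 0.348 0.   ]
top pliers 0.72 [0.755 0.212 0.006]
side frame 0.72 [0.569 0.052 0.027]
side frame 0.66 [ 0.264  0.219 -0.001]
side jar_red 0.66 [0.529 0.106 0.006]
side jar_yellow 0.86 [0.515 0.025 0.004]
side jar_yellow 0.76 [ 0.497 -0.109  0.001]
side jar_yellow 0.71 [0.398 0.028 0.001]
side home_red 0.58 [0.524 0.1   0.009]
side home_yellow 0.59 [0.508 0.023 0.005]
side home_blue 0.58 [0.51  0.026 0.004]
side home_blue 0.47 [0.625 0.043 0.001]
side mat 0.94 [ 0.499 -0.357  0.001]
side rest 0.95 [ 0.487  0.35  -0.004]
side pliers 0.83 [ 0.755  0.208 -0.002]
1.3
```

View pics/topz.png

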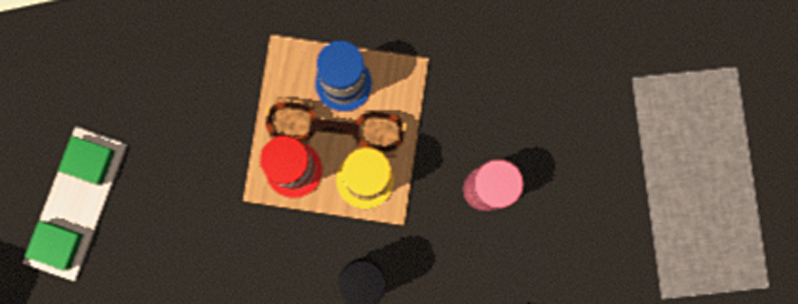

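```bash
cat > fit.py <<'E'
from h import *
from scipy.optimize import minimize
def mask_poly(pts,S=4):
    m=np.zeros((400*S,640*S),np.uint8)
    h=cv2.convexHull(((np.asarray(pts)+0.5)*S-0.5).astype(np.float32)).astype(np.int32)
    cv2.fillConvexPoly(m,h,1); return cv2.resize(m.astype(np.float32),(640,400),interpolation=cv2.INTER_AREA)
a=np.linspace(0,2*np.pi,48,endpoint=False)
def cyl(x,y,z0,h,r):
    c=np.c_[x+r*np.cos(a),y+r*np.sin(a)]
    return np.vstack([np.c_[c,np.full(48,z0)],np.c_[c,np.full(48,z0+h)]])
def fitshape(c,region,shape,p0):
    reg=region.astype(np.float32)
    def f(p):
        m=mask_poly(proj(c,shape(p))); return 1-(m*reg).sum()/np.maximum(m,reg).sum()
    sx=np.r_[[.008,.008],[.1]*(len(p0)-2)]
    sim=np.vstack([p0]+[np.array(p0)+np.eye(len(p0))[i]*sx[i] for i in range(len(p0))])
    r=minimize(f,p0,method='Nelder-Mead',options=dict(initial_simplex=sim,xatol=1e-4,fatol=1e-4))
    return r.x,1-r.fun
def box(p,lx,ly,z0,z1):
    x,y,t=p; C=np.array([[sx*lx/2,sy*ly/2] for sx in(-1,1) for sy in(-1,1)])@np.array([[np.cos(t),np.sin(t)],[-np.sin(t),np.cos(t)]])+[x,y]
    return np.vstack([np.c_[C,np.full(4,z0)],np.c_[C,np.full(4,z1)]])
E
python3 - <<'E'
from fit import *
def best(c,n,g):
    ds=ctrl.outline_of(c,n); b=None
    for d in ds:
        v,u=np.nonzero(d['region'])
        if len(u)==0: continue
        q=np.hypot(*(np.array([u.mean(),v.mean()])-proj(c,g)[0]))
        if b is None or q<b[0]: b=(q,d)
    return b
for c in ['top','side']:
    ctrl.read_camera(c)
    for n,g in [('jar_red',(.523,.1)),('jar_yellow',(.51,.024)),('jar_blue',(.618,.046))]:
        b=best(c,n,(*g,.057))
        if b: print(c,n,b[0].round(1),round(b[1]['score'],2),fitshape(c,b[1]['region'],lambda p:cyl(p[0],p[1],.009,.096,.024),g))
    for n,g,lx,ly,h in [('mat',(.5,-.355,.1),.25,.12,.004),('rest',(.486,.35,-.3),.06,.16,.006)]:
        b=best(c,n,(g[0],g[1],0))
        if b:
            if n=='rest':
                def sh(p): return box(p,.06,.16,0,.006)
            print(c,n,b[0].round(1),round(b[1]['score'],2),fitshape(c,b[1]['region'],lambda p:box(p,lx,ly,0,h),g))
    b=best(c,'frame',(.567,.054,.03))
    if b:
        v,u=np.nonzero(b[1]['region']); P=onplane(c,np.c_[u,v],.033)[:,:2]; m=P.mean(0); w,V=np.linalg.eigh(np.cov((P-m).T)); print(c,'frame',b[0],m,np.degrees(np.arctan2(V[1,1],V[0,1])),np.ptp((P-m)@V,axis=0))
        r=cv2.minAreaRect(P.astype(np.float32)*1000); print(r)
# green pads, board
im=ctrl.read_camera('top'); hsv=cv2.cvtColor(im,cv2.COLOR_RGB2HSV)
for c in ['top','side']:
    im=ctrl.read_camera(c); hsv=cv2.cvtColor(im,cv2.COLOR_RGB2HSV)
    g=cv2.inRange(hsv,(45,120,60),(85,255,255)); n,l,s,ce=cv2.connectedComponentsWithStats(g)
    for i in range(1,n):
        if s[i,4]>50: print(c,'green',s[i],ce[i],onplane(c,ce[i],.026))
print(ctrl.observe()['time'])
E
```

```text
top jar_red 3.6 0.61 (array([0.52392106, 0.10438741]), np.float64(0.9558795094490051))
top jar_yellow 1.2 0.95 (array([0.51008446, 0.02314215]), np.float64(0.8861194252967834))
top jar_blue 2.0 0.85 (array([0.61805636, 0.04812551]), np.float64(0.9584572315216064))
top mat 2.1 0.65 (array([ 0.50038655, -0.34994239,  0.08482494]), np.float64(0.9789272546768188))
top rest 1.3 0.57 (array([0.48922773, 0.34758582, 1.21698587]), np.float64(0.9638123512268066))
top frame 5.113790229894663 [0.56287261 0.04401565] 78.8458955375067 [0.0427369  0.15213426]
((566.8312377929688, 55.485572814941406), (152.0067901611328, 41.661293029785156), 79.5890884399414)
side jar_red 1.4 0.92 (array([0.52469887, 0.10417465]), np.float64(0.9499219655990601))
side jar_yellow 3.0 0.79 (array([0.51089378, 0.02169572]), np.float64(0.7933968901634216))
side jar_blue 0.9 0.84 (array([0.61905735, 0.04815103]), np.float64(0.9351489543914795))
side mat 1.0 0.94 (array([ 0.50143681, -0.35026313,  0.09703053]), np.float64(0.9453768730163574))
side rest 2.0 0.65 (array([0.49051193, 0.345521  , 1.2119807 ]), np.float64(0.968156635761261))
side frame 6.67569478247773 [0.57099296 0.0733859 ] 87.52932306655934 [0.04559387 0.15706696]
((570.5338134765625, 58.56934356689453), (157.06484985351562, 45.59117126464844), 87.57638549804688)
top green [151 182  28  24 431] [164.14849188 193.56844548] [[0.53631621 0.32811545 0.026     ]]
top green [133 227  28  24 459] [146.92810458 238.38562092] [[0.44502163 0.36218997 0.026     ]]
side green [254 304  31  33 587] [268.75298126 320.15843271] [[0.53489424 0.33233221 0.026     ]]
side green [298 331  32  36 681] [313.37298091 348.02790015] [[0.44459928 0.36597768 0.026     ]]
2.15
```

```bash
cat > go.py <<'E'
from h import *
def rel(x,y,z,yawdeg,o=None):
    o=o or ctrl.observe(); M=R.from_rotvec(o['tcp_rot']).as_matrix()
    s=M.T@(np.array([x,y,z])-o['ee_pos']); yaw=np.degrees(np.arctan2(M[1,0],M[0,0]))
    dyaw=(yawdeg-yaw+180)%360-180
    print('pos',o['ee_pos'].round(4),'yaw',yaw.round(2),'tilt z',M[:,2].round(4),'| shift',s.round(4),'spin',round(-dyaw/360,4),'dyaw',round(dyaw,1),'len',np.linalg.norm(s).round(3),'t',round(o['time'],2),'g',round(o['grip_width'],3))
E
python3 - <<'E'
from go import *
print(ctrl.tips_ahead); rel(.51,.0235,.2,-10)
E
```

```text
0.025
pos [0.1771 0.703  0.2563] yaw 75.86 tilt z [ 0. -0. -1.] | shift [-0.5776  0.4888  0.0563] spin 0.2385 dyaw -85.9 len 0.759 t 2.15 g 1.0
```

Call:
{"api": "move_arm", "payload": {"motion": [-0.017,0.015,0,0.007,1,-0.058,0.049,0,0.024,1,-0.104,0.088,0,0.043,1,-0.15,0.127,0,0.062,1,-0.196,0.166,0,0.081,1,-0.243,0.205,0,0.1,1,-0.289,0.244,0,0.119,1,-0.335,0.284,0,0.138,1,-0.375,0.318,0,0.155,1,-0.404,0.342,0,0.167,1]}}

```text
time: 3.4
ee_pos: [0.411, 0.2256, 0.2567]
tcp_rot: [-3.113, -0.423, -0.001]
force: [-0.1, 0.2, -0.1]
grip_width: 0.999
```

Run:
```python
from go import *
rel(.51,.0235,.25,-10)
```

```text
pos [0.411  0.2256 0.2567] yaw 15.47 tilt z [ 8.e-04  4.e-04 -1.e+00] | shift [0.0416 0.2211 0.0067] spin 0.0707 dyaw -25.5 len 0.225 t 3.4 g 0.999
```

Call:
{"api": "move_arm", "payload": {"motion": [0.006,0.035,0,0.012,1,0.017,0.09,0,0.03,1,0.028,0.15,0,0.05,1,0.037,0.2,0,0.065,1,0.042,0.221,0,0.071,1,0.042,0.221,0,0.071,1,0.042,0.221,0,0.071,1]}}

```text
time: 4.28
ee_pos: [0.5099, 0.0278, 0.2561]
tcp_rot: [-3.13, 0.265, 0.001]
force: [0.3, -0.6, -0.7]
grip_width: 0.998
```

Run:
```python
from go import *
o=ctrl.observe(); im=ctrl.read_camera('wrist'); cv2.imwrite('pics/w1.png',im[:,:,::-1])
for n in ['frame','jar_yellow','jar_red','jar_blue']:
    for d in ctrl.place_of('wrist',n)[:3]: print(n,round(d['score'],2),toworld('wrist',d['point'],o).round(4))
    for d in ctrl.outline_of('wrist',n)[:3]:
        v,u=np.nonzero(d['region']); print('  ',n,round(d['score'],2),u.mean().round(1),v.mean().round(1),len(u))
print(proj('wrist',[[.51,.0235,.105],[.524,.1043,.105],[.618,.048,.105],[.567,.055,.033]],o).round(1))
rel(.51,.0235,.086,-10)
```

```text
frame 0.7 [ 0.2635  0.2182 -0.0009]
frame 0.62 [0.5689 0.0566 0.0214]
   frame 0.79 363.4 137.8 2001
   frame 0.77 114.4 66.9 2401
jar_yellow 0.9 [ 0.4018  0.0249 -0.0007]
jar_yellow 0.77 [ 0.4966 -0.1091  0.0005]
jar_yellow 0.67 [0.5134 0.0244 0.0101]
   jar_yellow 0.88 218.7 194.6 2734
   jar_yellow 0.86 320.2 188.2 2639
   jar_yellow 0.72 326.3 287.0 2528
   jar_red 0.66 319.9 105.6 2342
jar_blue 0.74 [0.6231 0.0451 0.0049]
   jar_blue 0.59 420.4 148.2 2815
[[316.9 195.6]
 [317.3 104. ]
 [429.  151.7]
 [362.9 141.1]]
pos [0.5104 0.0267 0.2563] yaw -9.79 tilt z [ 1.e-04  1.e-04 -1.e+00] | shift [0.0002 0.0032 0.1703] spin 0.0006 dyaw -0.2 len 0.17 t 4.72 g 1.0
```

View pics/w1.png

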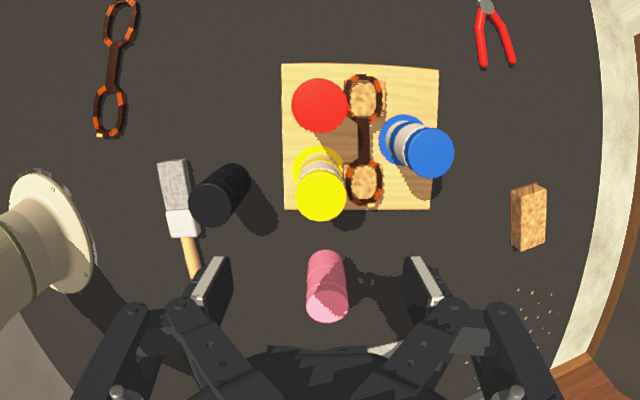

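The yellow lid sits at (321,196), 4 px to the right of my prediction of (317,196), so I correct yellow to x=0.513. Red and blue match their predictions. Next I descend on yellow.

Call:
{"api": "move_arm", "payload": {"motion": [0.003,0.003,0.02,0,1,0.003,0.003,0.06,0,1,0.003,0.003,0.11,0,1,0.003,0.003,0.15,0,1,0.003,0.003,0.175,0,1,0.003,0.003,0.175,0,1,0.003,0.003,0.175,0,0,0.003,0.003,0.175,0,0,0.003,0.003,0.175,0,0,0.003,0.003,0.175,0,0]}}

```text
time: 5.98
ee_pos: [0.5134, 0.0231, 0.0826]
tcp_rot: [-3.129, 0.268, -0.003]
force: [-1.3, 0.2, 6.3]
grip_width: 0.551
```

Call:
{"api": "move_arm", "payload": {"motion": [0,0,0,0,0,0,0,0,0,0,0,0,-0.005,0,0,0,0,-0.02,0,0,0,0,-0.05,0,0,0,0,-0.09,0,0,0,0,-0.12,0,0,0,0,-0.135,0,0,0,0,-0.135,0,0]}}

```text
time: 7.1
ee_pos: [0.5131, 0.0232, 0.2172]
tcp_rot: [-3.129, 0.268, -0.003]
force: [0.1, 0.4, -2.2]
grip_width: 0.553
```

Run:
```python
from go import *
im=ctrl.read_camera('wrist'); cv2.imwrite('pics/w2.png',im[:,:,::-1])
rel(.421,-.357,.216,-85)
```

```text
pos [0.5127 0.0232 0.2163] yaw -9.79 tilt z [ 3.e-04  3.e-04 -1.e+00] | shift [-2.570e-02  3.903e-01  1.000e-04] spin 0.2089 dyaw -75.2 len 0.391 t 7.15 g 0.551
```

View pics/w2.png

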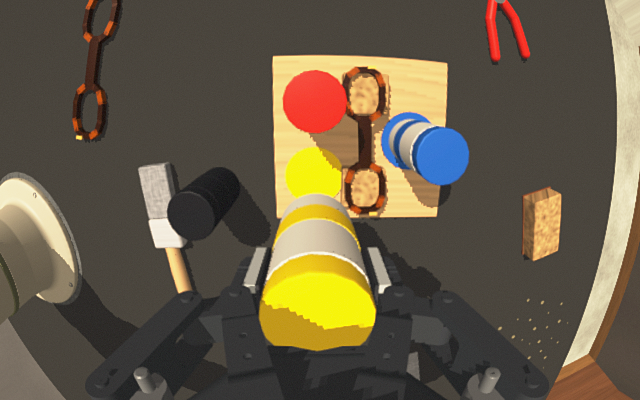

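Call:
{"api": "move_arm", "payload": {"motion": [-0.001,0.016,0,0.008,0,-0.003,0.05,0,0.027,0,-0.007,0.1,0,0.053,0,-0.011,0.155,0,0.082,0,-0.014,0.21,0,0.111,0,-0.018,0.265,0,0.14,0,-0.021,0.318,0,0.169,0,-0.024,0.362,0,0.193,0,-0.0257,0.39,0,0.209,0,-0.0257,0.39,0,0.209,0]}}

```text
time: 8.4
ee_pos: [0.4187, -0.3598, 0.2154]
tcp_rot: [2.306, -2.13, -0.001]
force: [1.7, 0.2, -2.3]
grip_width: 0.554
```

Run:
```python
from go import *
rel(.421,-.357,.0795,-85)
```

```text
pos [ 0.4187 -0.3598  0.2154] yaw -85.47 tilt z [-0.0023 -0.0013 -1.    ] | shift [-0.0027 -0.0029  0.1359] spin -0.0013 dyaw 0.5 len 0.136 t 8.4 g 0.554
```

Call:
{"api": "move_arm", "payload": {"motion": [0,0,0.015,0,0,0,0,0.055,0,0,0,0,0.095,0,0,0,0,0.122,0,0,0,0,0.132,0,0,0,0,0.137,0,0,0,0,0.137,0,0,0,0,0.137,0,0]}}

```text
time: 9.4
ee_pos: [0.4214, -0.3571, 0.08]
tcp_rot: [-2.315, 2.123, -0.002]
force: [-0.2, -0.5, -2.4]
grip_width: 0.553
```

Run:
```python
from go import *
rel(.421,-.357,.0795,-85); print(ctrl.observe()['force'])
```

```text
pos [ 0.4214 -0.3571  0.08  ] yaw -85.04 tilt z [ 1.e-03 -7.e-04 -1.e+00] | shift [-0.0001  0.0004  0.0005] spin -0.0001 dyaw 0.0 len 0.001 t 9.4 g 0.553
[-0.16569166 -0.51435477 -2.39352255]
```

Call:
{"api": "move_arm", "payload": {"motion": [0,0,0.002,0,0,0,0,0.002,0,0,0,0,0.002,0,1,0,0,0.002,0,1,0,0,0.002,0,1,0,0,-0.02,0,1,0,0,-0.07,0,1,0,0,-0.12,0,1,0,0,-0.14,0,1,0,0,-0.14,0,1]}}

```text
time: 10.65
ee_pos: [0.4216, -0.3572, 0.2206]
tcp_rot: [-2.315, 2.123, -0.004]
force: [0.6, -0.3, 0.6]
grip_width: 1.001
```

Run:
```python
from go import *
im=ctrl.read_camera('top'); cv2.imwrite('pics/t2.png',im[:,:,::-1])
rel(.5255,.104,.216,-10)
```

```text
pos [ 0.4213 -0.3567  0.2195] yaw -85.03 tilt z [ 1.e-03 -2.e-04 -1.e+00] | shift [-0.4499 -0.1437  0.0035] spin -0.2084 dyaw 75.0 len 0.472 t 10.7 g 1.005
```

View pics/t2.png

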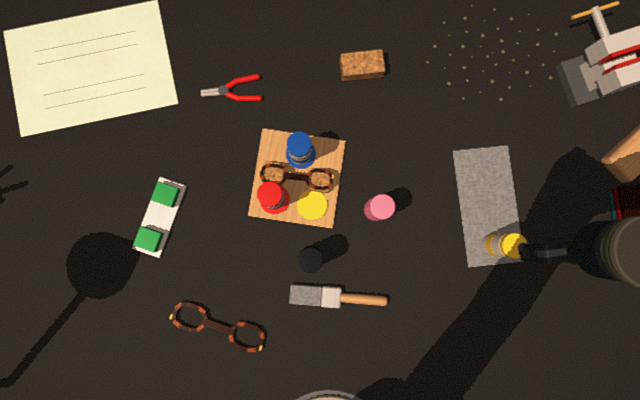

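Yellow stands on the mat at (510,245) and the rest of the scene is untouched. Next is the red jar.

Call:
{"api": "move_arm", "payload": {"motion": [-0.014,-0.004,0,-0.006,1,-0.045,-0.014,0,-0.021,1,-0.099,-0.032,0,-0.046,1,-0.157,-0.05,0,-0.073,1,-0.216,-0.069,0,-0.1,1,-0.274,-0.088,0,-0.127,1,-0.333,-0.106,0,-0.154,1,-0.387,-0.124,0,-0.179,1,-0.427,-0.137,0,-0.198,1,-0.45,-0.1437,0,-0.2084,1]}}

```text
time: 11.95
ee_pos: [0.5248, 0.1065, 0.2183]
tcp_rot: [3.13, -0.265, -0.003]
force: [0.7, -1.2, -0.3]
grip_width: 1.0
```

Call:
{"api": "move_arm", "payload": {"motion": [0,0,0,0,1,0,0,0,0,1]}}

```text
time: 12.2
ee_pos: [0.5249, 0.1022, 0.219]
tcp_rot: [3.128, -0.279, -0.001]
force: [0.1, 0.5, -0.2]
grip_width: 1.002
```

Run:
```python
from go import *
o=ctrl.observe(); im=ctrl.read_camera('wrist'); cv2.imwrite('pics/w3.png',im[:,:,::-1])
print(proj('wrist',[[.5255,.104,.105],[.618,.048,.105],[.567,.055,.033]],o).round(1))
rel(.5255,.104,.082,-10)
```

```text
[[316.2 202.2]
 [431.6 244.1]
 [363.1 216.6]]
pos [0.525  0.102  0.2192] yaw -10.22 tilt z [-6.e-04 -8.e-04 -1.e+00] | shift [ 0.0002 -0.0022  0.1372] spin -0.0006 dyaw 0.2 len 0.137 t 12.25 g 0.998
```

View pics/w3.png

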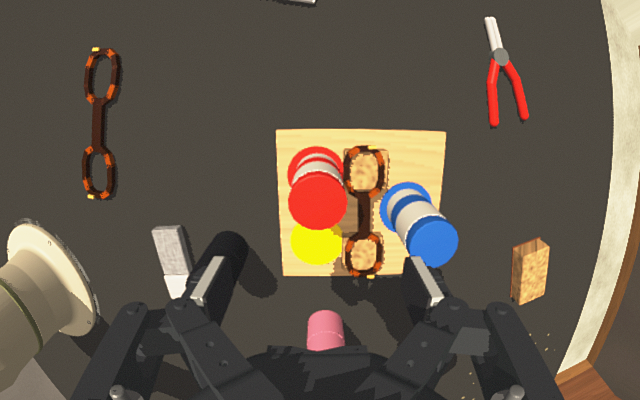

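Red lid at (318,201) against a predicted (316,202), which is good. Descending.

Call:
{"api": "move_arm", "payload": {"motion": [0.001,-0.003,0.02,0,1,0.001,-0.003,0.06,0,1,0.001,-0.003,0.1,0,1,0.001,-0.003,0.13,0,1,0.001,-0.003,0.137,0,1,0.001,-0.003,0.137,0,1,0.001,-0.003,0.137,0,0,0.001,-0.003,0.137,0,0,0.001,-0.003,0.137,0,0,0.001,-0.003,0.137,0,0]}}

```text
time: 13.5
ee_pos: [0.5273, 0.1068, 0.0834]
tcp_rot: [-3.129, 0.274, -0.002]
force: [-1.6, -0.7, 7.5]
grip_width: 0.552
```

Call:
{"api": "move_arm", "payload": {"motion": [0,0,0,0,0,0,0,0,0,0,0,0,-0.005,0,0,0,0,-0.02,0,0,0,0,-0.05,0,0,0,0,-0.09,0,0,0,0,-0.12,0,0,0,0,-0.137,0,0,0,0,-0.137,0,0]}}

```text
time: 14.62
ee_pos: [0.5274, 0.1067, 0.2211]
tcp_rot: [-3.128, 0.274, -0.004]
force: [0.1, 0.2, -1.6]
grip_width: 0.55
```

Run:
```python
from go import *
rel(.501,-.350,.219,-85)
```

```text
pos [0.5274 0.1067 0.2211] yaw -10.02 tilt z [ 0.0028  0.0012 -1.    ] | shift [0.0535 0.4544 0.0015] spin 0.2083 dyaw -75.0 len 0.458 t 14.62 g 0.55
```

Call:
{"api": "move_arm", "payload": {"motion": [0.002,0.016,0,0.007,0,0.006,0.05,0,0.022,0,0.013,0.105,0,0.048,0,0.02,0.165,0,0.075,0,0.027,0.225,0,0.103,0,0.034,0.285,0,0.13,0,0.041,0.345,0,0.157,0,0.047,0.4,0,0.183,0,0.051,0.438,0,0.2,0,0.0535,0.4544,0,0.208,0]}}

```text
time: 15.88
ee_pos: [0.4983, -0.3534, 0.2185]
tcp_rot: [2.308, -2.128, -0.001]
force: [-0.2, 1.0, -0.7]
grip_width: 0.545
```

Call:
{"api": "move_arm", "payload": {"motion": [0,0,0,0,0,0,0,0,0,0]}}

```text
time: 16.12
ee_pos: [0.5005, -0.3487, 0.2187]
tcp_rot: [-2.32, 2.118, 0.002]
force: [-0.1, -0.6, -0.7]
grip_width: 0.55
```

Run:
```python
from go import *
rel(.501,-.350,.0805,-85)
```

```text
pos [ 0.5005 -0.3487  0.2187] yaw -84.79 tilt z [-7.0e-04  1.5e-03 -1.0e+00] | shift [ 0.0016 -0.0004  0.1382] spin 0.0006 dyaw -0.2 len 0.138 t 16.12 g 0.55
```

Call:
{"api": "move_arm", "payload": {"motion": [0,0,0.015,0,0,0,0,0.055,0,0,0,0,0.095,0,0,0,0,0.125,0,0,0,0,0.135,0,0,0,0,0.139,0,0,0,0,0.139,0,0,0,0,0.139,0,1,0,0,0.139,0,1,0,0,0.139,0,1]}}

```text
time: 17.38
ee_pos: [0.5007, -0.3503, 0.0808]
tcp_rot: [-2.318, 2.12, -0.001]
force: [0.2, 0.1, -0.6]
grip_width: 0.999
```

Call:
{"api": "move_arm", "payload": {"motion": [0,0,0,0,1,0,0,-0.02,0,1,0,0,-0.07,0,1,0,0,-0.12,0,1,0,0,-0.14,0,1,0,0,-0.14,0,1]}}

```text
time: 18.12
ee_pos: [0.501, -0.3504, 0.222]
tcp_rot: [-2.317, 2.12, -0.004]
force: [-0.4, 0.8, -0.2]
grip_width: 1.004
```

Run:
```python
from go import *
im=ctrl.read_camera('side'); cv2.imwrite('pics/s2.png',im[:,:,::-1])
rel(.6185,.047,.216,-10)
```

```text
pos [ 0.5006 -0.3498  0.2206] yaw -84.89 tilt z [ 8.e-04  2.e-04 -1.e+00] | shift [-0.3847 -0.1528  0.0047] spin -0.208 dyaw 74.9 len 0.414 t 18.18 g 1.001
```

View pics/s2.png

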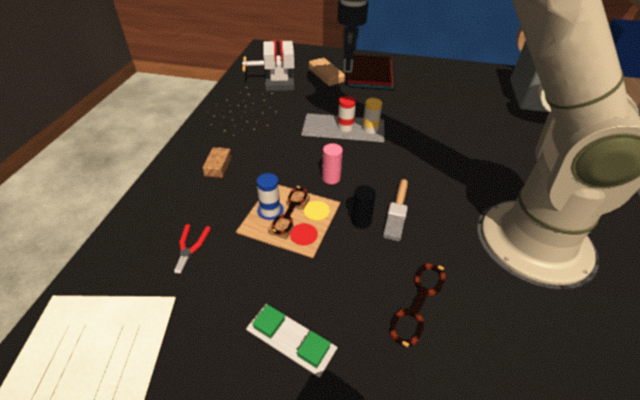

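Red (346,113) and yellow (372,115) stand upright on the mat and their discs are free. Blue is next.

Call:
{"api": "move_arm", "payload": {"motion": [-0.014,-0.005,0,-0.007,1,-0.042,-0.017,0,-0.023,1,-0.089,-0.035,0,-0.048,1,-0.14,-0.055,0,-0.075,1,-0.19,-0.076,0,-0.103,1,-0.24,-0.096,0,-0.13,1,-0.29,-0.116,0,-0.157,1,-0.335,-0.134,0,-0.181,1,-0.368,-0.146,0,-0.2,1,-0.385,-0.153,0,-0.208,1]}}

```text
time: 19.42
ee_pos: [0.6182, 0.0498, 0.2189]
tcp_rot: [-3.13, 0.265, 0.004]
force: [0.6, 0.2, -0.4]
grip_width: 1.003
```

Call:
{"api": "move_arm", "payload": {"motion": [0,0,0,0,1,0,0,0,0,1,0,0,0,0,1]}}

```text
time: 19.8
ee_pos: [0.6184, 0.045, 0.2204]
tcp_rot: [3.129, -0.279, -0.0]
force: [0.4, 0.3, 0.2]
grip_width: 1.004
```

Run:
```python
from go import *
o=ctrl.observe(); im=ctrl.read_camera('wrist'); cv2.imwrite('pics/w4.png',im[:,:,::-1])
print(proj('wrist',[[.6185,.047,.105],[.567,.055,.033],[.513,.0235,.009],[.5265,.1045,.009]],o).round(1))
rel(.6185,.047,.082,-10)
```

```text
[[315.4 201.6]
 [264.9 180.1]
 [230.  208.9]
 [223.7 138.3]]
pos [0.6185 0.0453 0.2204] yaw -10.18 tilt z [-0.e+00 -4.e-04 -1.e+00] | shift [-0.0003 -0.0017  0.1384] spin -0.0005 dyaw 0.2 len 0.138 t 19.85 g 0.998
```

View pics/w4.png

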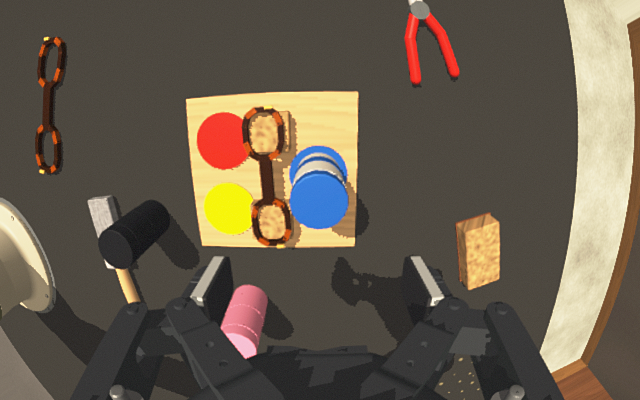

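Call:
{"api": "move_arm", "payload": {"motion": [0.0025,-0.0015,0.02,0,1,0.0025,-0.0015,0.06,0,1,0.0025,-0.0015,0.1,0,1,0.0025,-0.0015,0.13,0,1,0.0025,-0.0015,0.1375,0,1,0.0025,-0.0015,0.1375,0,1,0.0025,-0.0015,0.1375,0,0,0.0025,-0.0015,0.1375,0,0,0.0025,-0.0015,0.1375,0,0,0.0025,-0.0015,0.1375,0,0]}}

```text
time: 21.1
ee_pos: [0.6219, 0.048, 0.084]
tcp_rot: [-3.129, 0.274, -0.002]
force: [-1.8, -0.7, 5.3]
grip_width: 0.551
```

Call:
{"api": "move_arm", "payload": {"motion": [0,0,0,0,0,0,0,0,0,0,0,0,-0.005,0,0,0,0,-0.02,0,0,0,0,-0.05,0,0,0,0,-0.09,0,0,0,0,-0.12,0,0,0,0,-0.137,0,0,0,0,-0.137,0,0]}}

```text
time: 22.22
ee_pos: [0.6218, 0.048, 0.221]
tcp_rot: [-3.129, 0.274, -0.003]
force: [0.3, -0.4, -1.9]
grip_width: 0.55
```

Run:
```python
from go import *
rel(.581,-.343,.219,-85)
```

```text
pos [0.6218 0.048  0.221 ] yaw -10.02 tilt z [ 2.1e-03  6.0e-04 -1.0e+00] | shift [0.0278 0.3921 0.0017] spin 0.2083 dyaw -75.0 len 0.393 t 22.23 g 0.55
```

Call:
{"api": "move_arm", "payload": {"motion": [0.001,0.016,0,0.008,0,0.003,0.05,0,0.026,0,0.007,0.1,0,0.053,0,0.011,0.155,0,0.082,0,0.015,0.21,0,0.111,0,0.019,0.265,0,0.14,0,0.023,0.318,0,0.169,0,0.026,0.362,0,0.193,0,0.028,0.385,0,0.205,0,0.028,0.392,0,0.208,0]}}

```text
time: 23.48
ee_pos: [0.5792, -0.3453, 0.2192]
tcp_rot: [2.312, -2.126, -0.001]
force: [0.5, 0.5, -2.5]
grip_width: 0.552
```

Call:
{"api": "move_arm", "payload": {"motion": [0,0,0,0,0,0,0,0,0,0,0,0,0,0,0]}}

```text
time: 23.85
ee_pos: [0.5813, -0.3416, 0.2198]
tcp_rot: [-2.32, 2.118, 0.0]
force: [0.6, 0.0, -1.4]
grip_width: 0.553
```

Run:
```python
from go import *
rel(.581,-.343,.0805,-85)
```

```text
pos [ 0.5813 -0.3416  0.2198] yaw -84.79 tilt z [ 3.e-04  7.e-04 -1.e+00] | shift [0.0014 0.0005 0.1393] spin 0.0006 dyaw -0.2 len 0.139 t 23.85 g 0.553
```

Call:
{"api": "move_arm", "payload": {"motion": [0,0,0.015,0,0,0,0,0.055,0,0,0,0,0.095,0,0,0,0,0.125,0,0,0,0,0.135,0,0,0,0,0.1395,0,0,0,0,0.1395,0,0,0,0,0.1395,0,1,0,0,0.1395,0,1,0,0,0.1395,0,1]}}

```text
time: 25.1
ee_pos: [0.581, -0.3431, 0.0808]
tcp_rot: [-2.318, 2.12, -0.001]
force: [-0.6, -0.8, -0.1]
grip_width: 0.994
```

Call:
{"api": "move_arm", "payload": {"motion": [0,0,0,0,1,0,0,-0.02,0,1,0,0,-0.07,0,1,0,0,-0.12,0,1,0,0,-0.14,0,1,0,0,-0.14,0,1]}}

```text
time: 25.85
ee_pos: [0.5812, -0.3433, 0.2222]
tcp_rot: [-2.317, 2.12, -0.004]
force: [-0.3, -0.1, -0.6]
grip_width: 0.999
```

Run:
```python
from fit import *
from go import rel
im=ctrl.read_camera('top'); cv2.imwrite('pics/t4.png',im[:,:,::-1])
for c in ['top','side']:
    im=ctrl.read_camera(c); 
    if c=='side': cv2.imwrite('pics/s4.png',im[:,:,::-1])
    for n in ['frame','rest','home_red','home_yellow','home_blue']:
        for d in ctrl.place_of(c,n)[:2]: print(c,n,round(d['score'],2),toworld(c,d['point']).round(4))
    hsv=cv2.cvtColor(im,cv2.COLOR_RGB2HSV); X=proj(c,[[.57,.055,.01]])[0]
    for nm,lo,hi in [('y',(22,150,120),(34,255,255)),('b',(105,150,60),(125,255,255)),('r',(174,150,100),(180,255,255)),('r0',(0,200,150),(3,255,255))]:
        m=cv2.inRange(hsv,lo,hi); k,l,s,ce=cv2.connectedComponentsWithStats(m)
        for i in range(1,k):
            if s[i,4]>60 and np.hypot(*(ce[i]-X))<80: print(c,nm,s[i],onplane(c,ce[i],.009).round(4))
    for d in ctrl.outline_of(c,'frame'):
        v,u=np.nonzero(d['region']); P=onplane(c,np.c_[u,v],.031)[:,:2]*1000; print(cv2.minAreaRect(P.astype(np.float32)))
rel(.58,.0,.30,-10)
```

```text
side frame 0.76 [0.5691 0.053  0.0274]
side frame 0.58 [ 0.2645  0.2192 -0.0044]
side rest 0.87 [ 4.925e-01  3.461e-01 -2.000e-04]
side home_red 0.56 [0.5253 0.0992 0.005 ]
side home_red 0.24 [0.5664 0.0524 0.029 ]
side home_blue 0.71 [0.6209 0.0427 0.001 ]
side y [304 201  26  19 379] [[0.5095 0.0262 0.009 ]]
side b [258 201  25  18 326] [[0.6198 0.049  0.009 ]]
side r0 [290 224  27  21 414] [[0.5239 0.1054 0.009 ]]
((566.9472045898438, 55.98509979248047), (158.814208984375, 45.25933837890625), 82.29069519042969)
((267.4825134277344, 237.53945922851562), (194.48098754882812, 50.66240692138672), 70.97200012207031)
pos [ 0.5808 -0.343   0.2203] yaw -84.91 tilt z [ 0.  0. -1.] | shift [-0.3418 -0.0297 -0.0797] spin -0.2081 dyaw 74.9 len 0.352 t 26.6 g 0.998
```

View pics/t4.png

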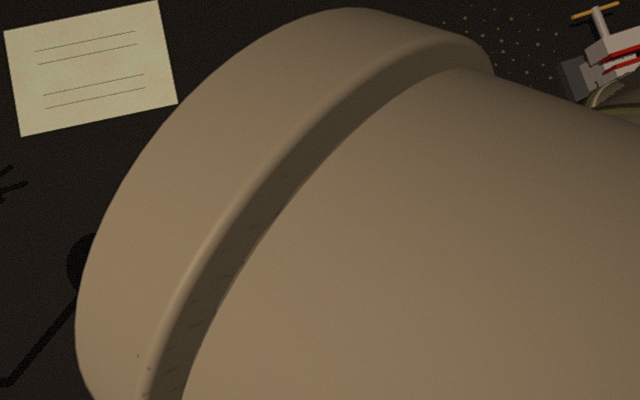

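Run:
```python
from go import *
rel(.568,.054,.22,-9)
```

```text
pos [ 0.5808 -0.343   0.2203] yaw -84.91 tilt z [ 0.  0. -1.] | shift [-3.966e-01 -2.250e-02  3.000e-04] spin -0.2109 dyaw 75.9 len 0.397 t 26.6 g 0.998
```

Call:
{"api": "move_arm", "payload": {"motion": [-0.016,-0.001,0,-0.008,1,-0.05,-0.003,0,-0.026,1,-0.1,-0.006,0,-0.053,1,-0.155,-0.009,0,-0.082,1,-0.21,-0.012,0,-0.111,1,-0.265,-0.015,0,-0.14,1,-0.318,-0.018,0,-0.169,1,-0.362,-0.021,0,-0.193,1,-0.388,-0.022,0,-0.206,1,-0.397,-0.0225,0,-0.211,1]}}

```text
time: 27.85
ee_pos: [0.5677, 0.0558, 0.2204]
tcp_rot: [-3.132, 0.24, -0.0]
force: [0.1, -0.3, -0.8]
grip_width: 1.0
```

Call:
{"api": "move_arm", "payload": {"motion": [0,0,0,0,1,0,0,0,0,1,0,0,0,0,1,0,0,0,0,1]}}

```text
time: 28.35
ee_pos: [0.568, 0.0536, 0.2203]
tcp_rot: [3.132, -0.248, 0.0]
force: [0.2, 0.9, -0.4]
grip_width: 0.996
```

Run:
```python
from fit import *
from go import rel
o=ctrl.observe(); im=ctrl.read_camera('wrist'); cv2.imwrite('pics/w5.png',im[:,:,::-1])
for d in ctrl.outline_of('wrist','frame')[:2]:
    v,u=np.nonzero(d['region']); P=onplane('wrist',np.c_[u,v],.031,o)[:,:2]*1000; print(u.mean(),v.mean(),len(u),cv2.minAreaRect(P.astype(np.float32)))
for d in ctrl.place_of('wrist','frame')[:2]: print(toworld('wrist',d['point'],o).round(4))
hsv=cv2.cvtColor(im,cv2.COLOR_RGB2HSV)
for nm,lo,hi in [('y',(22,150,120),(34,255,255)),('b',(105,150,60),(125,255,255)),('r0',(0,200,150),(3,255,255))]:
    m=cv2.inRange(hsv,lo,hi); k,l,s,ce=cv2.connectedComponentsWithStats(m)
    for i in range(1,k):
        if s[i,4]>200: print(nm,s[i],onplane('wrist',ce[i],.009,o).round(4))
im=ctrl.read_camera('top'); hsv=cv2.cvtColor(im,cv2.COLOR_RGB2HSV)
rel(.568,.054,.22,-9)
```

```text
315.8782254413762 174.19194205522862 2209 ((567.6146240234375, 54.428680419921875), (152.49761962890625, 42.59878158569336), 83.01457214355469)
72.92679493195683 92.62318160488034 2131 ((288.99871826171875, 213.6630859375), (185.18911743164062, 57.53520965576172), 69.81798553466797)
[ 0.2655  0.2199 -0.0033]
[0.5665 0.0552 0.0255]
y [ 244  181   54   53 2275] [[0.5116 0.0247 0.009 ]]
b [ 337  147   55   55 2370] [[0.6199 0.0464 0.009 ]]
r0 [450  22  14  69 532] [[0.7433 0.1633 0.009 ]]
r0 [470  24  28  61 526] [[0.7817 0.1678 0.009 ]]
r0 [ 241  110   54   57 2461] [[0.5244 0.1025 0.009 ]]
pos [0.568  0.0542 0.2203] yaw -8.98 tilt z [-0.e+00 -1.e-04 -1.e+00] | shift [0.0001 0.0002 0.0003] spin 0.0001 dyaw -0.0 len 0.0 t 28.55 g 0.996
```

View pics/w5.png

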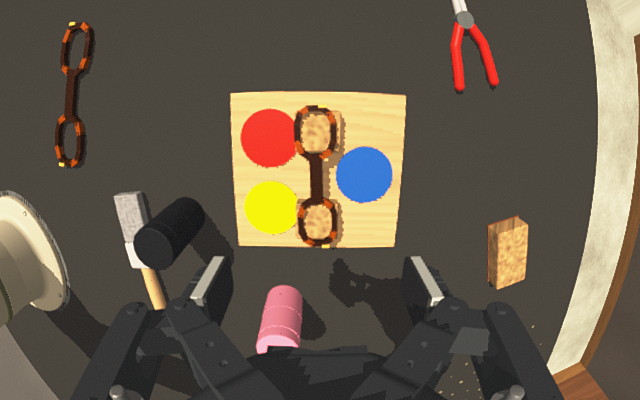

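Run:
```python
from go import *
o=ctrl.observe(); M=R.from_rotvec(o['tcp_rot']).as_matrix()
for z in (.0,.006,.012,.025,.038):
    print(z,proj('wrist',[o['ee_pos']+M@[.0425,y,z] for y in(-.011,.011)],o).round(0).tolist())
rel(.5675,.0545,.0385,-7.1)
```

```text
0.0 [[409.0, 265.0], [403.0, 304.0]]
0.006 [[406.0, 259.0], [400.0, 297.0]]
0.012 [[403.0, 253.0], [398.0, 290.0]]
0.025 [[397.0, 241.0], [392.0, 277.0]]
0.038 [[391.0, 231.0], [388.0, 265.0]]
pos [0.568  0.0542 0.2203] yaw -8.98 tilt z [-0.e+00 -1.e-04 -1.e+00] | shift [-0.0005 -0.0002  0.1818] spin -0.0052 dyaw 1.9 len 0.182 t 28.55 g 0.996
```

Call:
{"api": "move_arm", "payload": {"motion": [0,0,0.02,-0.002,1,-0.0005,0,0.06,-0.005,1,-0.0005,0,0.11,-0.0052,1,-0.0005,0,0.15,-0.0052,1,-0.0005,0,0.172,-0.0052,1,-0.0005,0,0.18,-0.0052,1,-0.0005,0,0.183,-0.0052,1,-0.0005,0,0.183,-0.0052,1,-0.0005,0,0.183,-0.0052,1]}}

```text
time: 29.68
ee_pos: [0.5679, 0.0546, 0.0382]
tcp_rot: [-3.135, 0.194, -0.002]
force: [0.3, 0.6, -0.4]
grip_width: 0.999
```

Run:
```python
from go import *
o=ctrl.observe(); im=ctrl.read_camera('wrist'); cv2.imwrite('pics/w6.png',im[:,:,::-1])
rel(.5675,.0545,.037,-7.1)
```

```text
pos [0.5679 0.0546 0.0381] yaw -7.07 tilt z [ 1.3e-03  2.0e-04 -1.0e+00] | shift [-0.0004  0.0002  0.0011] spin 0.0001 dyaw -0.0 len 0.001 t 29.73 g 0.998
```

View pics/w6.png

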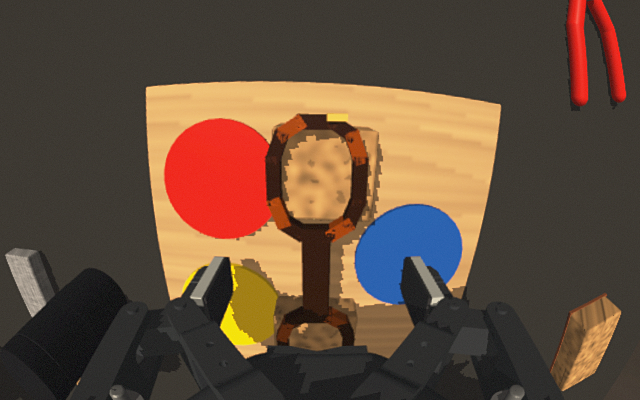

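Bridge centred between the fingers (column 317) and lined up. Closing.

Call:
{"api": "move_arm", "payload": {"motion": [0,0,0.001,0,0.6,0,0,0.001,0,0.4,0,0,0.001,0,0.25,0,0,0.001,0,0,0,0,0.001,0,0,0,0,0.001,0,0,0,0,0.001,0,0,0,0,0.001,0,0,0,0,0.001,0,0]}}

```text
time: 30.85
ee_pos: [0.5675, 0.0545, 0.0364]
tcp_rot: [-3.136, 0.194, -0.0]
force: [-1.2, 0.3, 5.0]
grip_width: 0.138
```

Call:
{"api": "move_arm", "payload": {"motion": [0,0,-0.003,0,0,0,0,-0.01,0,0,0,0,-0.025,0,0,0,0,-0.05,0,0,0,0,-0.08,0,0,0,0,-0.1,0,0,0,0,-0.11,0,0,0,0,-0.11,0,0]}}

```text
time: 31.85
ee_pos: [0.5677, 0.0546, 0.1471]
tcp_rot: [-3.135, 0.194, -0.002]
force: [0.2, -0.2, -1.6]
grip_width: 0.132
```

Run:
```python
from go import *
o=ctrl.observe(); im=ctrl.read_camera('wrist'); cv2.imwrite('pics/w7.png',im[:,:,::-1])
print(o['force'])
im=ctrl.read_camera('side'); cv2.imwrite('pics/s7.png',im[:,:,::-1])
rel(.4905,.346,.15,69.6)
```

```text
[ 0.15264118 -0.18556756 -1.55953857]
pos [0.5672 0.0546 0.1459] yaw -7.07 tilt z [-5.e-04 -0.e+00 -1.e+00] | shift [-0.112  -0.2797 -0.004 ] spin -0.213 dyaw 76.7 len 0.301 t 31.95 g 0.136
```

View pics/w7.png

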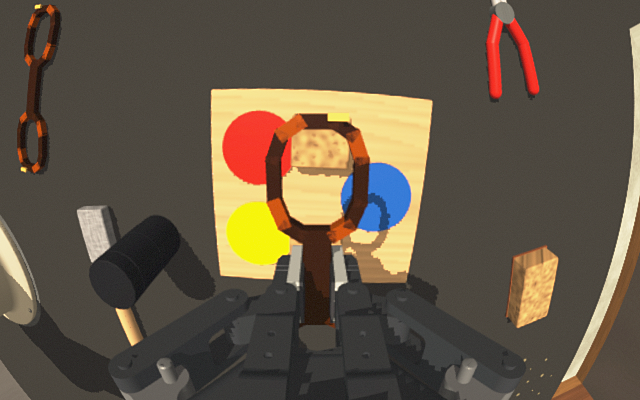

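View pics/s7.png

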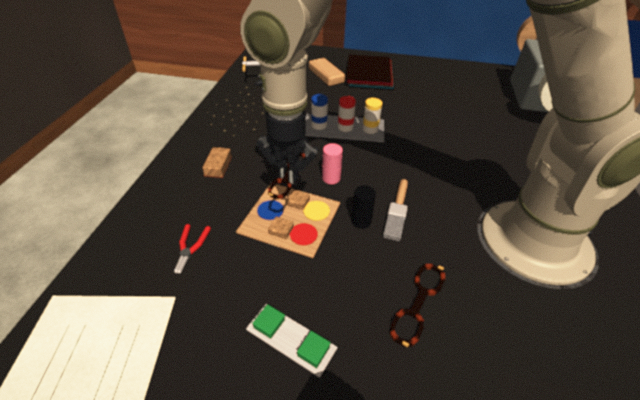

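Run:
```python
from fit import *
o=ctrl.observe();M=R.from_rotvec(o['tcp_rot']).as_matrix()
print('end row', [ (y,proj('wrist',[o['ee_pos']+M@[0,y,.0034]],o).round(1).tolist()) for y in(-.072,-.074,-.076,-.078,-.08)])
def shp(p):
    return np.vstack([box(p,.06,.16,0,.006),box(p,.046,.140,.006,.026)])
def pad(p,s):
    q=np.array(p); q[:2]=p[:2]+s*.049*np.array([-np.sin(p[2]),np.cos(p[2])]); return box(q,.046,.042,.006,.026)
for c in ['top','side']:
    im=ctrl.read_camera(c)
    if c=='top': cv2.imwrite('pics/t7.png',im[:,:,::-1])
    hsv=cv2.cvtColor(im,cv2.COLOR_RGB2HSV); g=cv2.inRange(hsv,(45,100,40),(85,255,255))
    for d in ctrl.outline_of(c,'rest')[:1]: print(c,d['score'],fitshape(c,d['region'],shp,(.49,.346,1.215)))
    # green-only fit with both pads
    reg=(g>0).astype(np.float32); reg[:, 400:]=0
    def f(p):
        m=np.maximum(mask_poly(proj(c,pad(p,1))),mask_poly(proj(c,pad(p,-1)))); return 1-(m*reg).sum()/np.maximum(m,reg).sum()
    p0=np.array([.49,.346,1.215]); sim=np.vstack([p0,p0+[.006,0,0],p0+[0,.006,0],p0+[0,0,.08]])
    r=minimize(f,p0,method='Nelder-Mead',options=dict(initial_simplex=sim,xatol=1e-4,fatol=1e-4)); print(c,'green',r.x.round(4),np.degrees(r.x[2]).round(2),1-r.fun,reg.sum())
```

```text
end row [(-0.072, [[314.8, 123.4]]), (-0.074, [[314.8, 118.3]]), (-0.076, [[314.8, 113.1]]), (-0.078, [[314.8, 108.0]]), (-0.08, [[314.8, 102.9]])]
top green [0.49  0.346 1.215] 69.61 0.0 0.0
side 0.6 (array([0.49074167, 0.34585883, 1.22129233]), np.float64(0.9573602080345154))
side green [0.4904 0.3449 1.2171] 69.73 0.8716560006141663 1330.0
```

View pics/t7.png

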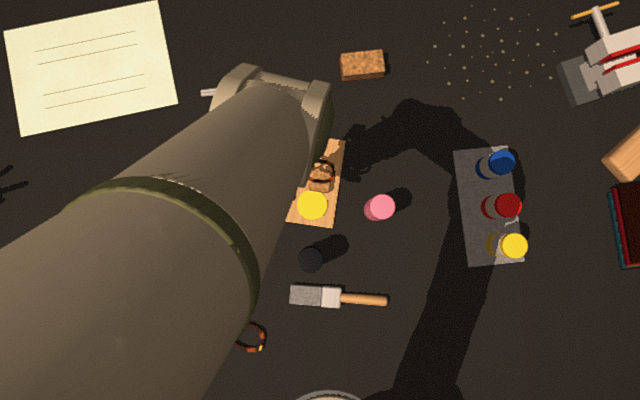

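Frame held level with its end row at 114, so it is centred on the tool (expected 113). The jars stand on the mat. I refit the rest from the first top picture.

Run:
```python
from fit import *
def pad(p,s):
    q=np.array(p); q[:2]=p[:2]+s*.049*np.array([-np.sin(p[2]),np.cos(p[2])]); return box(q,.046,.042,.006,.026)
def shp(p): return np.vstack([box(p,.06,.16,0,.006),box(p,.046,.140,.006,.026)])
c='top'; im=cv2.imread('pics/top0.png')[:,:,::-1].copy()
hsv=cv2.cvtColor(im,cv2.COLOR_RGB2HSV)
for thr in (30,50):
    g=cv2.inRange(hsv,(45,100,thr),(85,255,255)); reg=(g>0).astype(np.float32); reg[:,300:]=0
    def f(p):
        m=np.maximum(mask_poly(proj(c,pad(p,1))),mask_poly(proj(c,pad(p,-1)))); return 1-(m*reg).sum()/np.maximum(m,reg).sum()
    p0=np.array([.49,.346,1.215]); sim=np.vstack([p0,p0+[.006,0,0],p0+[0,.006,0],p0+[0,0,.08]])
    r=minimize(f,p0,method='Nelder-Mead',options=dict(initial_simplex=sim,xatol=1e-4,fatol=1e-4)); print(c,'green',r.x.round(4),np.degrees(r.x[2]).round(2),1-r.fun,reg.sum())
```

```text
top green [0.4903 0.3473 1.2203] 69.92 0.8996031880378723 993.0
top green [0.4908 0.3467 1.2186] 69.82 0.866916298866272 957.0
```

Call:
{"api": "move_arm", "payload": {"motion": [-0.003,-0.008,0,-0.006,0,-0.011,-0.028,0,-0.021,0,-0.025,-0.061,0,-0.047,0,-0.039,-0.098,0,-0.075,0,-0.054,-0.134,0,-0.102,0,-0.068,-0.171,0,-0.13,0,-0.083,-0.207,0,-0.158,0,-0.097,-0.242,0,-0.185,0,-0.107,-0.266,0,-0.203,0,-0.112,-0.28,0,-0.2135,0]}}

```text
time: 33.4
ee_pos: [0.4892, 0.3488, 0.1463]
tcp_rot: [-2.569, -1.807, -0.0]
force: [0.2, 0.3, 0.5]
grip_width: 0.134
```

Call:
{"api": "move_arm", "payload": {"motion": [0,0,0,0,0,0,0,0,0,0,0,0,0,0,0,0,0,0,0,0]}}

```text
time: 33.9
ee_pos: [0.4912, 0.3454, 0.1463]
tcp_rot: [2.578, 1.795, -0.0]
force: [0.1, 0.1, -0.3]
grip_width: 0.134
```

Run:
```python
from fit import *
from go import rel
o=ctrl.observe(); im=ctrl.read_camera('wrist')
def pad(p,s):
    q=np.array(p); q[:2]=p[:2]+s*.049*np.array([-np.sin(p[2]),np.cos(p[2])]); return box(q,.046,.042,.006,.026)
def plate(p): return box(p,.06,.16,.006,.006)
v=im[:,:,::-1].copy(); p=np.array([.4905,.3463,np.radians(69.8)])
for s,n in ((pad(p,1)[4:],0),(pad(p,-1)[4:],0),(plate(p)[:4],0)):
    q=proj('wrist',s,o)[[0,1,3,2]].round().astype(np.int32); cv2.polylines(v,[q],True,(255,0,255),1)
cv2.imwrite('pics/w8.png',v)
for d in ctrl.outline_of('wrist','rest')[:2]: print(d['score'],d['region'].sum())
for d in ctrl.place_of('wrist','rest')[:2]: print(d['score'],toworld('wrist',d['point'],o))
rel(.4905,.3463,.0365,69.8)
```

```text
0.77 [ 0.49024256  0.34491973 -0.00204076]
0.43 [0.49106988 0.34789743 0.13254427]
pos [0.491  0.3458 0.1463] yaw 69.74 tilt z [ 1.e-04 -1.e-04 -1.e+00] | shift [ 0.0003 -0.0006  0.1098] spin -0.0002 dyaw 0.1 len 0.11 t 34.05 g 0.135
```

View pics/w8.png

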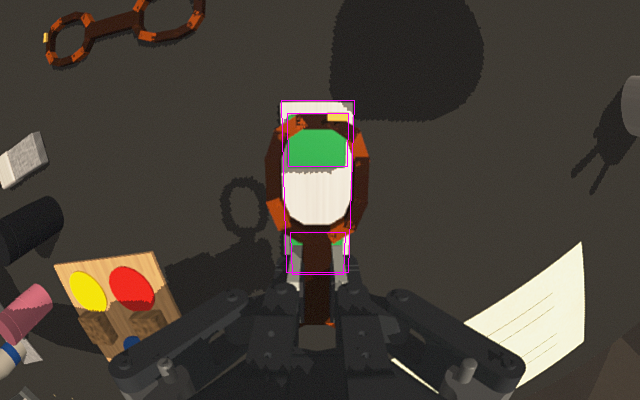

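The overlay of the fitted rest matches the picture: plate edge at row 101, pad edge at row 167, and the plate and frame are both centred at about column 317. Lowering.

Call:
{"api": "move_arm", "payload": {"motion": [0,0,0.012,0,0,0,0,0.04,0,0,0,0,0.07,0,0,0,0,0.092,0,0,0,0,0.102,0,0,0,0,0.107,0,0,0,0,0.109,0,0,0,0,0.109,0,0,0,0,0.109,0,0]}}

```text
time: 35.17
ee_pos: [0.4911, 0.3463, 0.0379]
tcp_rot: [-2.577, -1.797, -0.002]
force: [0.3, 0.2, -1.0]
grip_width: 0.138
```

Run:
```python
from go import *
print(ctrl.observe()['force'])
rel(.4905,.3463,.0365,69.8)
im=ctrl.read_camera('wrist'); cv2.imwrite('pics/w9.png',im[:,:,::-1])
```

```text
[ 0.27054285  0.18638962 -0.9927587 ]
pos [0.4911 0.3463 0.0379] yaw 69.78 tilt z [ 8.e-04  6.e-04 -1.e+00] | shift [-0.0002 -0.0006  0.0014] spin -0.0001 dyaw 0.0 len 0.002 t 35.17 g 0.138
```

View pics/w9.png

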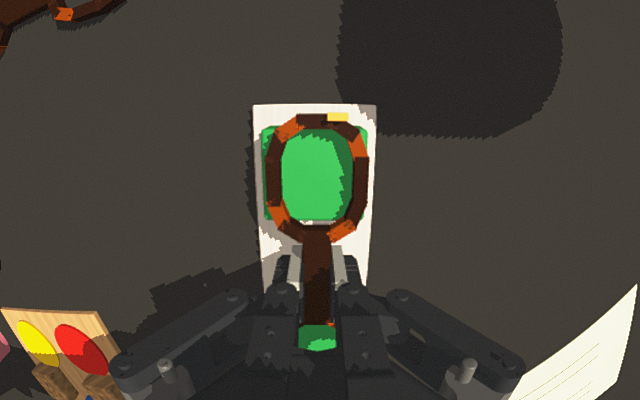

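Run:
```python
from h import *
o=ctrl.observe();M=R.from_rotvec(o['tcp_rot']).as_matrix()
def t(x,y,zw): 
    return proj('wrist',[o['ee_pos']+M@[x,y,o['ee_pos'][2]-zw]],o)[0].round(1)
for dy in (-.002,0,.002): print(dy,t(-.03,-.08+dy,.006),t(.03,-.08+dy,.006),t(-.023,-.07+dy,.026),t(.023,-.07+dy,.026),t(-.023,-.028+dy,.026),t(0,-.076,.035))
im=cv2.imread('pics/w9.png'); cv2.imwrite('pics/w9z.png',cv2.resize(im[90:260,230:400],None,fx=3.5,fy=3.5,interpolation=cv2.INTER_NEAREST))
```

```text
-0.002 [253.8  98.3] [379.2  98.4] [261.3 121.2] [371.6 121.3] [265.4 215.5] [316.4 111.6]
0 [253.9 102.4] [379.1 102.5] [261.4 125.9] [371.5 126. ] [265.6 219.6] [316.4 111.6]
0.002 [254.  106.5] [379.  106.6] [261.6 130.7] [371.3 130.7] [265.9 223.7] [316.4 111.6]
```

View pics/w9z.png

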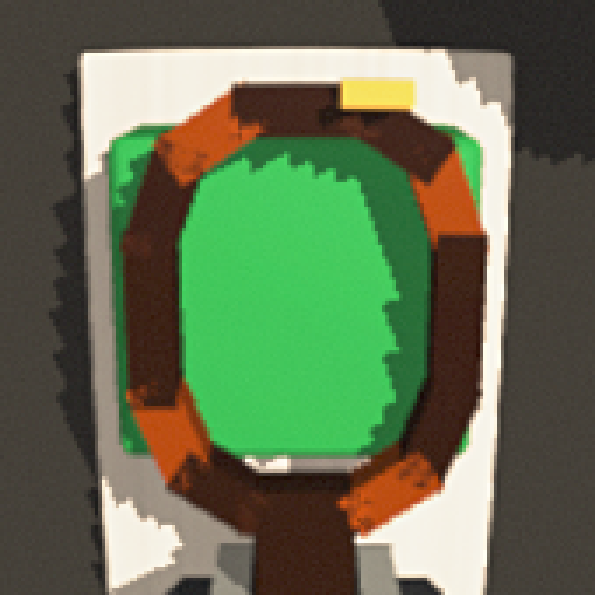

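Relative to the pads the frame is about 1 mm off along tool x, and y is fine. I nudge it, lower and release.

Call:
{"api": "move_arm", "payload": {"motion": [-0.001,0,0,0,0,-0.001,0,0.0008,0,0,-0.001,0,0.0015,0,0,-0.001,0,0.0015,0,0,-0.001,0,0.0015,0,0.25,-0.001,0,0.0015,0,0.35,-0.001,0,0.0015,0,0.5,-0.001,0,0.0015,0,1,-0.001,0,0.0015,0,1,-0.001,0,0.0015,0,1]}}

```text
time: 36.48
ee_pos: [0.4905, 0.3452, 0.0358]
tcp_rot: [2.577, 1.797, 0.0]
force: [0.6, 0.9, 0.9]
grip_width: 1.0
```

Call:
{"api": "move_arm", "payload": {"motion": [0,0,-0.01,0,1,0,0,-0.03,0,1,0,0,-0.08,0,1,0,0,-0.13,0,1,0,0,-0.17,0,1,0,0,-0.185,0,1,0,0,-0.185,0,1,0,0,-0.185,0,1]}}

```text
time: 37.48
ee_pos: [0.4899, 0.3448, 0.2198]
tcp_rot: [2.577, 1.797, -0.003]
force: [0.7, 0.1, 0.9]
grip_width: 1.001
```

Run:
```python
from fit import *
from go import rel
o=ctrl.observe(); im=ctrl.read_camera('wrist'); cv2.imwrite('pics/w10.png',im[:,:,::-1])
for n in ['frame','rest']:
  for d in ctrl.outline_of('wrist',n)[:2]:
    v,u=np.nonzero(d['region']); P=onplane('wrist',np.c_[u,v],.033 if n=='frame' else .006,o)[:,:2]*1000; print(n,round(d['score'],2),len(u),cv2.minAreaRect(P.astype(np.float32)))
rel(.581,-.343,.22,-85); print(o['force'])
im=ctrl.read_camera('side'); cv2.imwrite('pics/s10.png',cv2.resize(im[60:380,150:470,::-1],None,fx=1.8,fy=1.8))
```

```text
frame 0.76 2363 ((491.41119384765625, 345.034912109375), (42.15838623046875, 152.6575927734375), 69.86214447021484)
frame 0.69 3039 ((275.5557556152344, 232.17877197265625), (186.27154541015625, 53.20402526855469), 70.62744903564453)
rest 0.91 5645 ((490.7955322265625, 344.27459716796875), (62.02571487426758, 160.07901000976562), 69.85100555419922)
pos [0.49   0.3448 0.2194] yaw 69.78 tilt z [-0.0018 -0.0016 -1.    ] | shift [-6.140e-01  3.231e-01  4.000e-04] spin 0.4299 dyaw -154.8 len 0.694 t 37.62 g 0.999
[0.68866449 0.08625889 0.91957885]
```

View pics/w10.png

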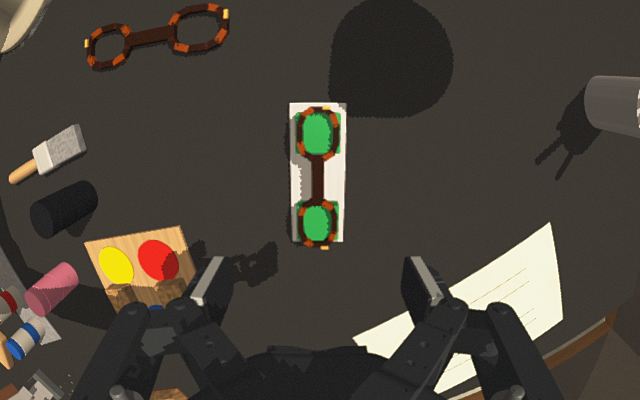

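View pics/s10.png

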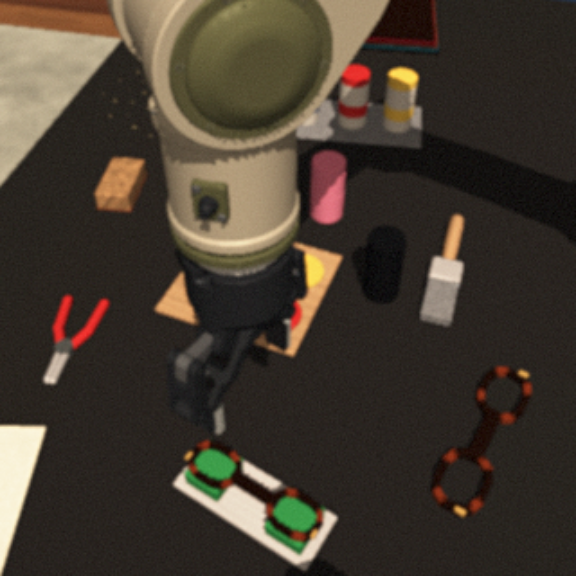

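The frame lies on both pads: (0.4914,0.3450) at 69.9° against the rest at (0.4908,0.3443) at 69.9°. Now the jars go back, blue first.

Call:
{"api": "move_arm", "payload": {"motion": [-0.012,0.006,0,0.009,1,-0.037,0.019,0,0.026,1,-0.074,0.039,0,0.052,1,-0.114,0.06,0,0.08,1,-0.154,0.081,0,0.107,1,-0.193,0.102,0,0.135,1,-0.233,0.123,0,0.163,1,-0.273,0.144,0,0.191,1,-0.307,0.162,0,0.215,1,-0.325,0.171,0,0.228,1]}}

```text
time: 38.92
ee_pos: [0.5383, -0.0216, 0.2208]
tcp_rot: [3.121, -0.349, 0.0]
force: [-0.4, 0.5, 0.4]
grip_width: 0.998
```

Run:
```python
from go import *
rel(.581,-.343,.22,-85)
```

```text
pos [ 0.5383 -0.0216  0.2208] yaw -12.75 tilt z [-1.e-04 -7.e-04 -1.e+00] | shift [0.1126 0.304  0.001 ] spin 0.2007 dyaw -72.3 len 0.324 t 38.92 g 0.998
```

Call:
{"api": "move_arm", "payload": {"motion": [0.003,0.009,0,0.006,1,0.011,0.03,0,0.02,1,0.025,0.067,0,0.044,1,0.039,0.106,0,0.07,1,0.054,0.146,0,0.096,1,0.069,0.185,0,0.122,1,0.083,0.225,0,0.148,1,0.097,0.261,0,0.172,1,0.107,0.289,0,0.191,1,0.1126,0.304,0,0.2007,1]}}

```text
time: 40.17
ee_pos: [0.5838, -0.3414, 0.2205]
tcp_rot: [2.32, -2.118, 0.0]
force: [-0.0, 0.2, -0.5]
grip_width: 0.998
```

Call:
{"api": "move_arm", "payload": {"motion": [0,0,0,0,1,0,0,0,0,1,0,0,0,0,1]}}

```text
time: 40.55
ee_pos: [0.5841, -0.3385, 0.2208]
tcp_rot: [-2.326, 2.11, 0.001]
force: [-0.1, 0.1, 0.6]
grip_width: 0.997
```

Run:
```python
from go import *
o=ctrl.observe(); im=ctrl.read_camera('wrist'); cv2.imwrite('pics/w11.png',im[:,:,::-1])
print(proj('wrist',[[.581,-.343,.1],[.501,-.35,.1],[.421,-.357,.1]],o).round(1))
rel(.581,-.343,.0795,-85)
```

```text
[[321.5 206.7]
 [320.  288.4]
 [318.8 348.4]]
pos [ 0.5841 -0.3387  0.2209] yaw -84.45 tilt z [ 3.e-04  7.e-04 -1.e+00] | shift [0.004  0.0036 0.1414] spin 0.0015 dyaw -0.5 len 0.142 t 40.6 g 1.001
```

View pics/w11.png

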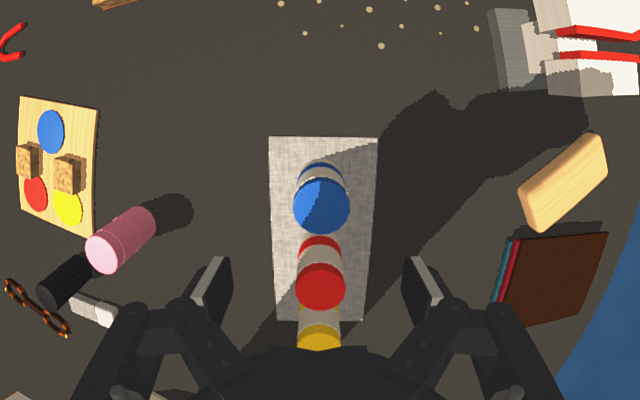

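Blue lid at (321,206) and red at (320,286), both as predicted.

Call:
{"api": "move_arm", "payload": {"motion": [0.004,0.0036,0.02,0.001,1,0.004,0.0036,0.06,0.0015,1,0.004,0.0036,0.1,0.0015,1,0.004,0.0036,0.13,0.0015,1,0.004,0.0036,0.141,0.0015,1,0.004,0.0036,0.141,0.0015,1,0.004,0.0036,0.141,0.0015,0,0.004,0.0036,0.141,0.0015,0,0.004,0.0036,0.141,0.0015,0,0.004,0.0036,0.141,0.0015,0]}}

```text
time: 41.85
ee_pos: [0.5812, -0.3443, 0.081]
tcp_rot: [-2.314, 2.123, -0.002]
force: [-0.0, 1.3, 6.7]
grip_width: 0.55
```

Call:
{"api": "move_arm", "payload": {"motion": [0,0,0,0,0,0,0,0,0,0,0,0,-0.005,0,0,0,0,-0.02,0,0,0,0,-0.05,0,0,0,0,-0.09,0,0,0,0,-0.12,0,0,0,0,-0.14,0,0,0,0,-0.14,0,0]}}

```text
time: 42.98
ee_pos: [0.5811, -0.3445, 0.2214]
tcp_rot: [-2.314, 2.124, -0.004]
force: [0.2, -0.1, -2.1]
grip_width: 0.549
```

Run:
```python
from go import *
rel(.6199,.0464,.22,-10)
```

```text
pos [ 0.5811 -0.3445  0.2214] yaw -85.08 tilt z [ 0.0023 -0.001  -1.    ] | shift [-0.3862 -0.0722  0.0011] spin -0.2086 dyaw 75.1 len 0.393 t 42.98 g 0.549
```

Call:
{"api": "move_arm", "payload": {"motion": [-0.016,-0.003,0,-0.008,0,-0.048,-0.009,0,-0.026,0,-0.098,-0.018,0,-0.053,0,-0.15,-0.028,0,-0.081,0,-0.204,-0.038,0,-0.11,0,-0.257,-0.048,0,-0.139,0,-0.31,-0.058,0,-0.167,0,-0.353,-0.066,0,-0.191,0,-0.378,-0.071,0,-0.204,0,-0.3862,-0.0722,0,-0.2086,0]}}

```text
time: 44.22
ee_pos: [0.6192, 0.0483, 0.219]
tcp_rot: [3.13, -0.269, -0.002]
force: [-0.8, -1.0, -1.6]
grip_width: 0.55
```

Call:
{"api": "move_arm", "payload": {"motion": [0,0,0,0,0,0,0,0,0,0,0,0,0,0,0,0,0,0,0,0]}}

```text
time: 44.72
ee_pos: [0.6196, 0.0459, 0.2199]
tcp_rot: [3.129, -0.276, 0.0]
force: [0.1, -0.3, -1.6]
grip_width: 0.545
```

Run:
```python
from go import *
rel(.6199,.0464,.087,-10)
o=ctrl.observe(); im=ctrl.read_camera('wrist'); cv2.imwrite('pics/w12.png',im[:,:,::-1])
```

```text
pos [0.6196 0.0459 0.2199] yaw -10.08 tilt z [ 2.e-04 -2.e-04 -1.e+00] | shift [ 0.0002 -0.0005  0.1329] spin -0.0002 dyaw 0.1 len 0.133 t 44.73 g 0.545
```

View pics/w12.png

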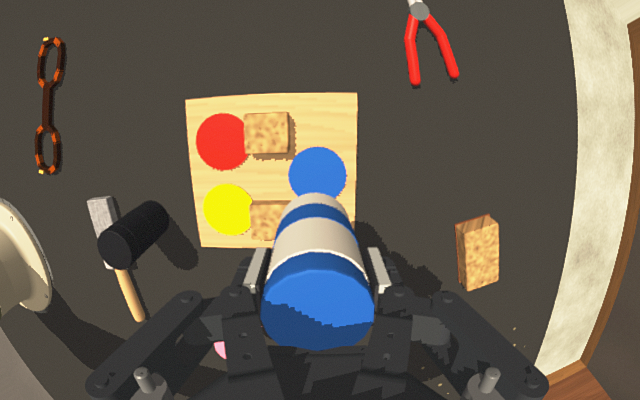

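Call:
{"api": "move_arm", "payload": {"motion": [0,0,0.015,0,0,0,0,0.055,0,0,0,0,0.095,0,0,0,0,0.12,0,0,0,0,0.13,0,0,0,0,0.1335,0,0,0,0,0.1335,0,0,0,0,0.1335,0,1,0,0,0.1335,0,1,0,0,0.1335,0,1]}}

```text
time: 46.02
ee_pos: [0.6198, 0.0469, 0.0867]
tcp_rot: [-3.129, 0.274, -0.001]
force: [-0.5, 0.2, -0.7]
grip_width: 1.0
```

Call:
{"api": "move_arm", "payload": {"motion": [0,0,0,0,1,0,0,-0.02,0,1,0,0,-0.07,0,1,0,0,-0.12,0,1,0,0,-0.135,0,1,0,0,-0.135,0,1]}}

```text
time: 46.78
ee_pos: [0.6199, 0.047, 0.2228]
tcp_rot: [-3.129, 0.273, -0.004]
force: [-0.5, 0.4, -0.6]
grip_width: 0.998
```

Run:
```python
from go import *
rel(.501,-.35,.22,-85)
o=ctrl.observe(); im=ctrl.read_camera('wrist'); cv2.imwrite('pics/w13.png',im[:,:,::-1])
print(proj('wrist',[[.6199,.0464,.105],[.6199,.0464,.009]],o).round(1))
```

```text
pos [0.6199 0.047  0.2228] yaw -9.98 tilt z [ 2.4e-03  8.0e-04 -1.0e+00] | shift [-0.0483  0.4116  0.0022] spin 0.2084 dyaw -75.0 len 0.414 t 46.77 g 0.998
[[315.6 203.8]
 [315.8 175.2]]
```

View pics/w13.png

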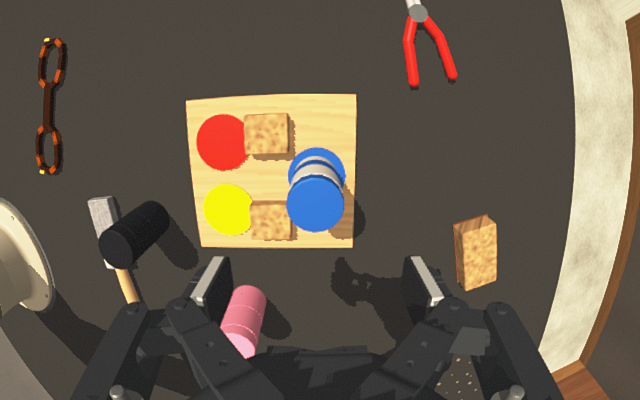

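Blue stands centred on its disc (lid at (316,203), predicted (316,204)). Red next.

Call:
{"api": "move_arm", "payload": {"motion": [-0.002,0.015,0,0.007,1,-0.005,0.045,0,0.023,1,-0.011,0.095,0,0.048,1,-0.017,0.15,0,0.076,1,-0.024,0.205,0,0.104,1,-0.03,0.26,0,0.132,1,-0.037,0.315,0,0.159,1,-0.043,0.365,0,0.184,1,-0.047,0.398,0,0.201,1,-0.0483,0.4116,0,0.2084,1]}}

```text
time: 48.08
ee_pos: [0.4975, -0.3536, 0.221]
tcp_rot: [2.304, -2.133, -0.0]
force: [-0.5, 0.4, -0.1]
grip_width: 0.999
```

Call:
{"api": "move_arm", "payload": {"motion": [0,0,0,0,1,0,0,0,0,1,0,0,0,0,1]}}

```text
time: 48.45
ee_pos: [0.5012, -0.3489, 0.2212]
tcp_rot: [-2.318, 2.12, 0.001]
force: [-0.4, 0.2, 0.6]
grip_width: 0.999
```

Run:
```python
from go import *
o=ctrl.observe(); im=ctrl.read_camera('wrist'); cv2.imwrite('pics/w14.png',im[:,:,::-1])
print(proj('wrist',[[.501,-.35,.1],[.421,-.357,.1]],o).round(1))
rel(.501,-.35,.0795,-85)
```

```text
[[317.8 202.7]
 [317.4 285.3]]
pos [ 0.5011 -0.349   0.2213] yaw -84.9 tilt z [ 2.e-04  6.e-04 -1.e+00] | shift [0.001  0.0002 0.1418] spin 0.0003 dyaw -0.1 len 0.142 t 48.5 g 1.0
```

View pics/w14.png

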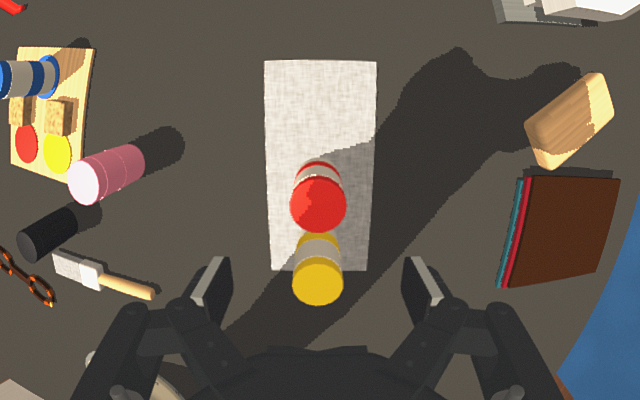

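Call:
{"api": "move_arm", "payload": {"motion": [0.001,0,0.02,0,1,0.001,0,0.06,0,1,0.001,0,0.1,0,1,0.001,0,0.13,0,1,0.001,0,0.1415,0,1,0.001,0,0.1415,0,1,0.001,0,0.1415,0,0,0.001,0,0.1415,0,0,0.001,0,0.1415,0,0,0.001,0,0.1415,0,0]}}

```text
time: 49.75
ee_pos: [0.5011, -0.3512, 0.0809]
tcp_rot: [-2.315, 2.122, -0.002]
force: [-0.2, 1.0, 5.0]
grip_width: 0.548
```

Call:
{"api": "move_arm", "payload": {"motion": [0,0,0,0,0,0,0,0,0,0,0,0,-0.005,0,0,0,0,-0.02,0,0,0,0,-0.05,0,0,0,0,-0.09,0,0,0,0,-0.12,0,0,0,0,-0.14,0,0,0,0,-0.14,0,0]}}

```text
time: 50.88
ee_pos: [0.5011, -0.3515, 0.2212]
tcp_rot: [-2.316, 2.122, -0.004]
force: [-0.1, -1.1, -2.6]
grip_width: 0.547
```

Run:
```python
from go import *
rel(.5244,.1025,.22,-10)
```

```text
pos [ 0.5011 -0.3515  0.2212] yaw -85.01 tilt z [ 0.0023 -0.0011 -1.    ] | shift [-0.4502 -0.0627  0.0008] spin -0.2084 dyaw 75.0 len 0.455 t 50.88 g 0.547
```

Call:
{"api": "move_arm", "payload": {"motion": [-0.015,-0.002,0,-0.007,0,-0.045,-0.006,0,-0.021,0,-0.1,-0.014,0,-0.046,0,-0.157,-0.022,0,-0.073,0,-0.216,-0.03,0,-0.1,0,-0.275,-0.038,0,-0.127,0,-0.333,-0.046,0,-0.154,0,-0.39,-0.054,0,-0.181,0,-0.432,-0.06,0,-0.2,0,-0.4502,-0.0627,0,-0.2084,0]}}

```text
time: 52.12
ee_pos: [0.5227, 0.1062, 0.2186]
tcp_rot: [-3.131, 0.261, 0.004]
force: [0.4, -0.9, -1.7]
grip_width: 0.552
```

Call:
{"api": "move_arm", "payload": {"motion": [0,0,0,0,0,0,0,0,0,0,0,0,0,0,0,0,0,0,0,0]}}

```text
time: 52.62
ee_pos: [0.524, 0.1017, 0.2198]
tcp_rot: [3.129, -0.277, 0.0]
force: [0.2, -0.5, -1.6]
grip_width: 0.549
```

Run:
```python
from go import *
rel(.5244,.1025,.087,-10)
```

```text
pos [0.524  0.1017 0.2198] yaw -10.11 tilt z [ 1.e-04 -2.e-04 -1.e+00] | shift [ 0.0002 -0.0009  0.1328] spin -0.0003 dyaw 0.1 len 0.133 t 52.62 g 0.549
```

Call:
{"api": "move_arm", "payload": {"motion": [0,0,0.015,0,0,0,0,0.055,0,0,0,0,0.095,0,0,0,0,0.12,0,0,0,0,0.13,0,0,0,0,0.1335,0,0,0,0,0.1335,0,0,0,0,0.1335,0,1,0,0,0.1335,0,1,0,0,0.1335,0,1]}}

```text
time: 53.88
ee_pos: [0.5243, 0.1029, 0.0867]
tcp_rot: [-3.129, 0.273, -0.001]
force: [-0.4, 0.4, -0.4]
grip_width: 1.001
```

Call:
{"api": "move_arm", "payload": {"motion": [0,0,0,0,1,0,0,-0.02,0,1,0,0,-0.07,0,1,0,0,-0.12,0,1,0,0,-0.135,0,1,0,0,-0.135,0,1]}}

```text
time: 54.62
ee_pos: [0.5242, 0.1032, 0.2218]
tcp_rot: [-3.129, 0.273, -0.002]
force: [-0.1, 0.0, -0.9]
grip_width: 1.005
```

Run:
```python
from go import *
rel(.421,-.357,.22,-85)
o=ctrl.observe(); im=ctrl.read_camera('wrist'); cv2.imwrite('pics/w15.png',im[:,:,::-1])
print(proj('wrist',[[.5244,.1025,.105],[.5244,.1025,.009]],o).round(1))
```

```text
pos [0.5242 0.1032 0.2218] yaw -9.96 tilt z [ 1.5e-03  9.0e-04 -1.0e+00] | shift [-0.022   0.4711  0.0012] spin 0.2084 dyaw -75.0 len 0.472 t 54.62 g 1.005
[[316.  204.3]
 [316.1 175.5]]
```

View pics/w15.png

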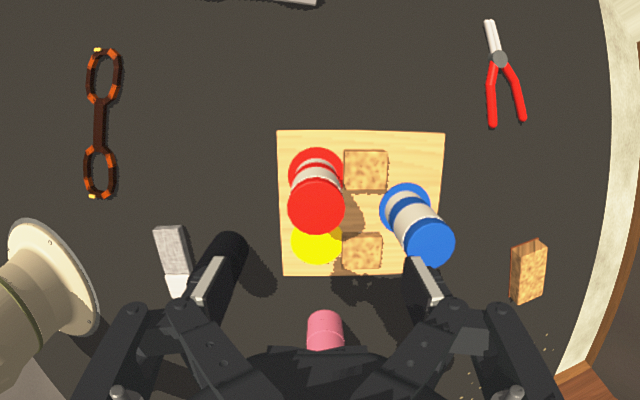

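Red stands on its disc (lid at (316,206)). Yellow is last.

Call:
{"api": "move_arm", "payload": {"motion": [-0.001,0.015,0,0.006,1,-0.002,0.047,0,0.021,1,-0.005,0.103,0,0.046,1,-0.008,0.164,0,0.073,1,-0.011,0.226,0,0.1,1,-0.013,0.287,0,0.127,1,-0.016,0.348,0,0.154,1,-0.019,0.405,0,0.179,1,-0.021,0.45,0,0.199,1,-0.022,0.4711,0,0.2084,1]}}

```text
time: 55.92
ee_pos: [0.4172, -0.3611, 0.2211]
tcp_rot: [2.303, -2.134, -0.0]
force: [0.4, 1.4, 0.4]
grip_width: 0.998
```

Call:
{"api": "move_arm", "payload": {"motion": [0,0,0,0,1,0,0,0,0,1,0,0,0,0,1]}}

```text
time: 56.3
ee_pos: [0.421, -0.356, 0.2211]
tcp_rot: [-2.318, 2.12, 0.001]
force: [0.3, -1.2, -0.9]
grip_width: 0.994
```

Run:
```python
from go import *
o=ctrl.observe(); im=ctrl.read_camera('wrist'); cv2.imwrite('pics/w16.png',im[:,:,::-1])
print(proj('wrist',[[.421,-.357,.1]],o).round(1))
rel(.421,-.357,.08,-85)
```

```text
[[317.7 202.6]]
pos [ 0.4211 -0.3561  0.2212] yaw -84.9 tilt z [ 2.e-04  8.e-04 -1.e+00] | shift [0.001  0.0002 0.1412] spin 0.0003 dyaw -0.1 len 0.141 t 56.35 g 0.999
```

View pics/w16.png

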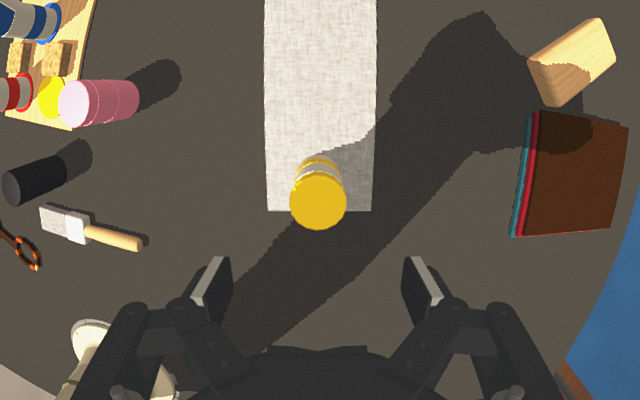

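Yellow lid at (318,202), as predicted.

Call:
{"api": "move_arm", "payload": {"motion": [0.001,0,0.02,0,1,0.001,0,0.06,0,1,0.001,0,0.1,0,1,0.001,0,0.13,0,1,0.001,0,0.1415,0,1,0.001,0,0.1415,0,1,0.001,0,0.1415,0,0,0.001,0,0.1415,0,0,0.001,0,0.1415,0,0,0.001,0,0.1415,0,0]}}

```text
time: 57.6
ee_pos: [0.4211, -0.3583, 0.0808]
tcp_rot: [-2.316, 2.122, -0.002]
force: [0.3, 2.3, 6.2]
grip_width: 0.548
```

Call:
{"api": "move_arm", "payload": {"motion": [0,0,0,0,0,0,0,0,0,0,0,0,-0.005,0,0,0,0,-0.02,0,0,0,0,-0.05,0,0,0,0,-0.09,0,0,0,0,-0.12,0,0,0,0,-0.14,0,0,0,0,-0.14,0,0]}}

```text
time: 58.72
ee_pos: [0.421, -0.3587, 0.2216]
tcp_rot: [-2.316, 2.122, -0.004]
force: [-0.6, 0.6, -1.8]
grip_width: 0.548
```

Run:
```python
from go import *
rel(.5118,.0245,.22,-10)
```

```text
pos [ 0.421  -0.3587  0.2216] yaw -85.01 tilt z [ 0.0025 -0.0014 -1.    ] | shift [-0.3738 -0.1238  0.0013] spin -0.2084 dyaw 75.0 len 0.394 t 58.73 g 0.548
```

Call:
{"api": "move_arm", "payload": {"motion": [-0.015,-0.005,0,-0.008,0,-0.046,-0.015,0,-0.026,0,-0.095,-0.031,0,-0.053,0,-0.146,-0.048,0,-0.081,0,-0.197,-0.065,0,-0.11,0,-0.249,-0.083,0,-0.139,0,-0.3,-0.099,0,-0.167,0,-0.342,-0.113,0,-0.191,0,-0.366,-0.121,0,-0.204,0,-0.3738,-0.1238,0,-0.2084,0]}}

```text
time: 59.98
ee_pos: [0.5112, 0.0261, 0.2193]
tcp_rot: [3.13, -0.269, -0.002]
force: [1.6, -0.6, -3.4]
grip_width: 0.549
```

Call:
{"api": "move_arm", "payload": {"motion": [0,0,0,0,0,0,0,0,0,0,0,0,0,0,0,0,0,0,0,0]}}

```text
time: 60.48
ee_pos: [0.5115, 0.0241, 0.2199]
tcp_rot: [3.129, -0.276, 0.0]
force: [-0.2, -0.2, -2.2]
grip_width: 0.55
```

Run:
```python
from go import *
rel(.5118,.0245,.087,-10)
```

```text
pos [0.5115 0.0241 0.2199] yaw -10.08 tilt z [ 1.e-04 -1.e-04 -1.e+00] | shift [ 0.0002 -0.0005  0.1329] spin -0.0002 dyaw 0.1 len 0.133 t 60.48 g 0.55
```

Call:
{"api": "move_arm", "payload": {"motion": [0,0,0.015,0,0,0,0,0.055,0,0,0,0,0.095,0,0,0,0,0.12,0,0,0,0,0.13,0,0,0,0,0.1335,0,0,0,0,0.1335,0,0,0,0,0.1335,0,1,0,0,0.1335,0,1,0,0,0.1335,0,1]}}

```text
time: 61.72
ee_pos: [0.5118, 0.0249, 0.0867]
tcp_rot: [-3.129, 0.273, -0.001]
force: [0.3, -0.4, -0.3]
grip_width: 0.995
```

Call:
{"api": "move_arm", "payload": {"motion": [0,0,0,0,1,0,0,-0.02,0,1,0,0,-0.07,0,1,0,0,-0.12,0,1,0,0.01,-0.15,0,1,0,0.05,-0.16,0,1,0,0.1,-0.16,0,1,0,0.16,-0.16,0,1,0,0.2,-0.16,0,1,0,0.2,-0.16,0,1]}}

```text
time: 62.98
ee_pos: [0.4758, -0.1755, 0.2467]
tcp_rot: [3.128, -0.283, 0.001]
force: [-0.3, -1.2, 0.5]
grip_width: 1.002
```

Run:
```python
from fit import *
from go import rel
o=ctrl.observe()
print(o['force'],o['time'])
for c in ['top','side','wrist']:
    o=ctrl.observe(); im=ctrl.read_camera(c); cv2.imwrite(f'pics/{c}_end.png',im[:,:,::-1])
    if c=='wrist': continue
    for d in ctrl.outline_of(c,'frame')[:2]+ctrl.outline_of(c,'rest')[:1]:
        v,u=np.nonzero(d['region']); P=onplane(c,np.c_[u,v],.031)[:,:2]*1000; print(c,cv2.minAreaRect(P.astype(np.float32)))
    for n in ['jar_red','jar_yellow','jar_blue','pliers']:
        for d in ctrl.place_of(c,n)[:3]: print(c,n,round(d['score'],2),toworld(c,d['point']).round(3))
```

```text
[-0.25624534 -1.15878367  0.49086236] 62.975
top ((267.177734375, 218.839599609375), (194.2614288330078, 57.41703796386719), 69.89405059814453)
top ((487.9858093261719, 347.2537536621094), (42.797203063964844, 148.6968994140625), 69.90027618408203)
top ((488.059814453125, 335.6858215332031), (61.51884078979492, 154.36245727539062), 69.35531616210938)
top jar_red 0.74 [0.519 0.096 0.009]
top jar_red 0.39 [0.509 0.025 0.013]
top jar_yellow 0.97 [ 0.401  0.029 -0.001]
top jar_yellow 0.72 [ 0.498 -0.111  0.002]
top jar_yellow 0.67 [0.509 0.029 0.013]
top jar_blue 0.87 [0.62  0.043 0.009]
top pliers 0.77 [0.756 0.21  0.003]
side ((489.71868896484375, 347.1036071777344), (44.777347564697266, 150.5333709716797), 68.83238983154297)
side ((268.0909118652344, 237.44573974609375), (194.9708709716797, 51.44709014892578), 70.34615325927734)
side ((486.5766296386719, 359.71331787109375), (60.92842102050781, 155.5430450439453), 70.22937774658203)
side jar_red 0.65 [0.522 0.096 0.003]
side jar_yellow 0.93 [0.399 0.026 0.   ]
side jar_yellow 0.85 [ 0.495 -0.11   0.001]
side jar_yellow 0.64 [0.51  0.026 0.005]
side jar_blue 0.56 [0.619 0.046 0.009]
side pliers 0.59 [ 0.755  0.208 -0.002]
```

View pics/top_end.png

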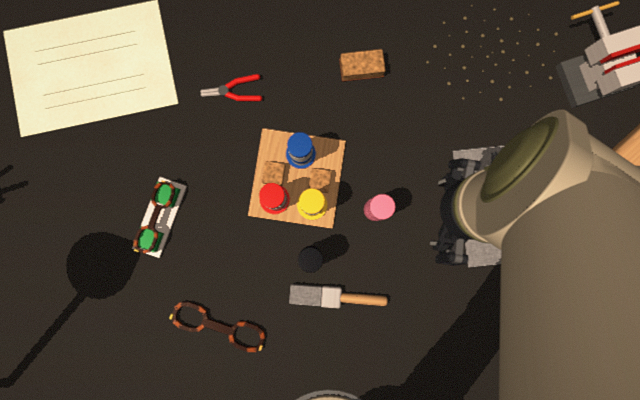

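View pics/side_end.png

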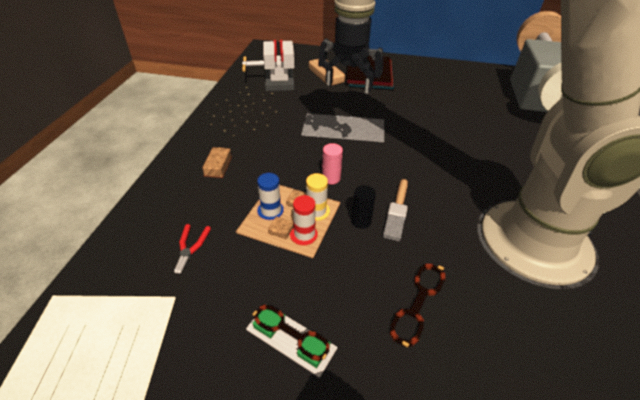

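View pics/wrist_end.png

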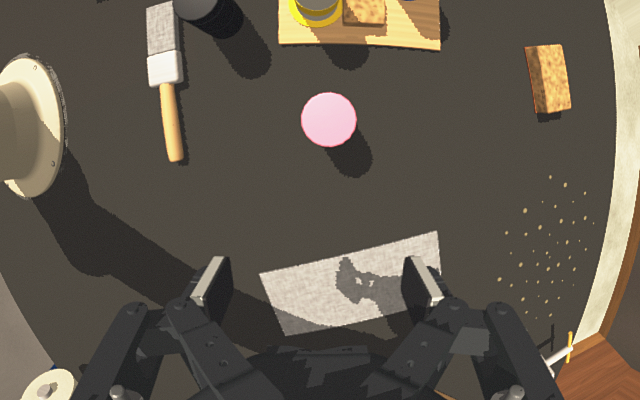

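Everything looks as intended: frame on the rest (top (160,217)), three jars on the board, pliers at (232,90) unmoved. One reading for red (y 0.096) is a little off its disc, so I check it closer.

Run:
```python
from fit import *
for c in ['top','side']:
    ctrl.read_camera(c)
    for n,g in [('jar_red',(.5244,.1025)),('jar_yellow',(.5118,.0245)),('jar_blue',(.62,.0464))]:
        bs=[]
        for d in ctrl.outline_of(c,n):
            v,u=np.nonzero(d['region'])
            if len(u) and np.hypot(*(np.array([u.mean(),v.mean()])-proj(c,[(*g,.057)])[0]))<8: bs.append(d)
        for b in bs[:1]: print(c,n,fitshape(c,b['region'],lambda p:cyl(p[0],p[1],.009,.096,.024),g))
im=cv2.imread('pics/side_end.png'); cv2.imwrite('pics/se.png',cv2.resize(im[160:270,225:355],None,fx=5,fy=5,interpolation=cv2.INTER_CUBIC))
```

```text
top jar_red (array([0.5212089, 0.0998391]), np.float64(0.9419488310813904))
top jar_yellow (array([0.50895055, 0.02408142]), np.float64(0.9188888669013977))
top jar_blue (array([0.61611406, 0.04668309]), np.float64(0.9013705849647522))
side jar_red (array([0.52167529, 0.10071188]), np.float64(0.9401193857192993))
side jar_yellow (array([0.50984231, 0.02048377]), np.float64(0.7912455201148987))
side jar_blue (array([0.61739111, 0.04704307]), np.float64(0.9568046927452087))
```

View pics/se.png

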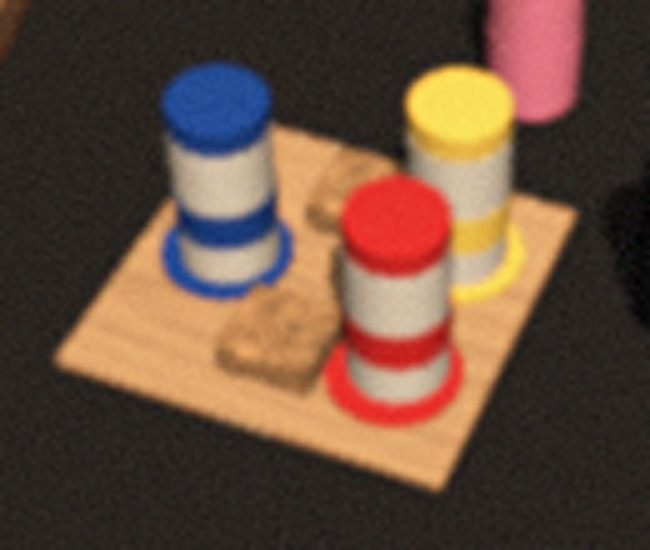

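All three jars stand fully inside their discs with a rim showing around each. Handing in.

```bash
python3 -c "
from cell import ctrl
print(ctrl.job_done(), ctrl.observe()['time'])"
```

```text
the job is handed in; nothing more can be done
the job is handed in; nothing more can be done
```

The job is handed in, finished at about 64 s of the 138 s allowed. I moved the yellow, red and blue jars onto the mat, laid the frame front on the rest, then put blue, red and yellow back on their own discs.

- **Frame:** from the wrist camera after release it lay about 1 mm from the rest's centre, and its angle matched the rest's within measurement. It lay flat on both green pads in the later pictures.
- **Jars:** all three stood upright with a rim of their own disc showing around each. Silhouette fits put them about 2–4 mm from the disc centres measured earlier; 8 mm is allowed.
- **Disagreement:** one network reading put red about 6–8 mm off its disc centre. The silhouette fit (about 4 mm) and a zoomed picture showed it fully on its disc, so I left it.
- **Rest of the scene:** the pliers, the pink and black jars and the larger frame stayed where they were. Reported wrist forces stayed under 8 N, and the gripper ended open and clear of everything.

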